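# Build up a change gear on a draw-bolt spindle and clamp it

## Robot

A 6-joint arm with a two-finger parallel gripper is mounted at the origin on a cart in front of the work surface, level with it; the furniture and walls round the work are solid. World frame = base frame: x ahead of the robot, y to its left, z up, the work surface at z = 0. Lengths are in mm, angles in rad, forces in N, time in s.
With the tool pointing down it reaches from about 325 to 875 mm from the base axis. Payload 4.4 kg.
Tool frame: the origin (TCP) lies midway between the tips of the shut fingers; the grasp point (between the pads) lies 19 mm behind it; z points along the fingers, y is the line along which they close (so a half turn about z gives the same grasp; the last joint's range is limited). The gripper opens to 85 mm and grips with 20 to 120 N. Pads are 22 mm wide; open, the fingers measure 114 mm over their backs; the gripper's body (76 mm by 85 mm) begins 54 mm behind the grasp point. The pads swing forward as they close: fully open they stand 13 mm farther back than shut.
Start: joints at [1.117, 0.207, 1.542, -0, 1.393, -0.15], TCP at [172.02, 548.668, 231.282] pointing down, gripper open.
Joint ranges: [-2.73, 2.73], [-0.86, 2.22], [0.23, 2.46], [-1.11, 4.25], [0.08, 2.63], [-2.82, 2.82]. Speed limits (rad/s): [2.79, 2.79, 3.14, 3.14, 3.14, 3.14].

## Interface

Orientations are given as a 3x3 rotation matrix whose columns are the frame's x, y, z axes.
In Python, from rig import sense, get_image, finish_job, look_for, trace gives the robot as it stands. The module is installed in compiled form; this text tells all that it offers.
- The arm moves only by the tool move_arm, never from a script. Its arguments are lists of equal length, an entry for each row: "hand": the closure, from -1 (fully open) to 1 (shut); "offset": the shift along the tool's x, y, z as a fraction of full scale, a list of three; "turn": the turn, a rotation vector about the tool's x, y, z as a fraction of full scale, a list of three. A call has exactly 8 rows; each row is the pose to reach, as a shift and turn from the pose commanded when the call began, along the tool's axes at that moment, turning the shorter way round; what a row does not reach only later rows make up. Full scale, the value 1, is 0.15 m for a shift and 180 degrees for a turn. A row lasts 1/10 s, in which the tool goes at most 50 mm and 8.59 degrees, less where a joint would pass 70% of its speed; a pose out of reach is approached as far as the arm can. A call with a number of a shift or a turn outside -1 to 1 is refused whole. A call with a gripper value outside its range is refused whole. The fingers move at their own pace and stop on an object; "newtons" is the grip in N (left out, the last holds). Time passes only in rows, so rows that repeat a pose let the fingers close, or fill a call up. It gives the time, the measured TCP pose, the force, the opening and the grip force at its end, in the units of the state.
- sense(): the state, without advancing time (a new reading comes with each control period).
- get_image(name): name is "scene" or "top"; returns a dict with "color" (480x640x3 uint8, red, green, blue), "z_map" (480x640 float32, mm along the optical axis (not along the pixel's ray), 0 where there is no reading), "intrinsics" (3x3 intrinsics, pixels), "rvec" (rotation vector, rad) and "tvec" (3), from world to camera coordinates, as OpenCV has them. Camera axes: x right, y down, z forward; pixel columns grow to the right and rows downward; lengths in mm; the calibration is good to about 2 mm. A picture is of the moment at which its call begins.
- finish_job(): hands the job in; it is judged then, once.
Trained networks look in a picture, given as the dict that the camera call returned (one of the last four; its "shot" number tells which), for a name from the list of things; names that differ only in an ending like _2 or _b are one class to them, and where a whole thing is asked for, a point or a joint stands for the part that bears it (a point fixed in the world has none). Each returns a list of dicts, best first, with "p" (0 to 1); they miss things now and then, are a little off and sometimes report something else, mostly with a low value. They report only what shows in the picture. A call takes as long as a camera call.
- look_for(target, picture): "box" ([left, top, right, bottom] in pixels, round what is visible of it).
- trace(target, picture): "region" (480x640 bool, what is visible of it) and "box" ([left, top, right, bottom] in pixels, round what is visible of it).
The state is a dict: "t": time; "q": joint angles; "joint_vel": joint speeds; "effort": joint torques, N m; "ee_pos": TCP position; "tcp_rot": TCP orientation; "contact_force": force on the tool from outside, world axes, zero at the start; "torque": the same for the moment, N m; "grip_width": finger opening in mm; "gripper_force": force on a finger pad.
Only numpy, scipy, OpenCV 4.12 (cv2) and the standard library are available. Lean on these libraries where they do the work, as an engineer would, in place of code of your own. Each camera call takes 0.05 s, during which the arm holds its last target. There are 200 camera calls.

## Task

Mount the change gear on the clamping fixture's spindle: the taller of the two plain spacer tubes goes on first, right down on the base, then the gear, hub upward, with the fixture's drive pin in one of the gear's four holes so that it sits flat on the spacer. Slide the slotted washer in sideways under the spindle's head until it is centred and lies on the hub, then press the cam lever all the way down to clamp the stack. Leave the shorter spacer and the other things on the bench where they are.

Things in the scene. Friction and masses are not known exactly. Their poses are not given: they have to be found in the camera images.
- fixture: Grey clamping fixture bolted to the bench. Origin on the bench, on the axis of its upright steel spindle; z up, -x the side of its cam lever. Foot 166 x 100 x 10 mm (x -101 to +65); body 112 x 84 mm, top at z 26. Seated origin heights over the bench: tall spacer 26 mm, gear 62, slotted washer 84 (the hub's top).
- stack_seat (a point): On the spindle's axis at the top of the fixture's body, 26 mm over the bench, where the tall spacer stands; axes as the fixture's. Over the bench, the spindle is 44 mm across (boss) from 26 to 36 mm, 28 mm across (journal) from 36 to 82, then a 16 mm neck up to the head.
- spindle_head (a point): Centre of the underside of the spindle's head: 28 mm across, 10 mm high, top edge bevelled, passes through the gear and the spacers. With the lever open it is 97 mm over the bench, 13 mm above the hub of the stacked gear; the lever draws it (and the neck) down 4.5 mm per rad into the washer's recess, so the lever comes last.
- drive_pin (a point): Tip of the fixture's upright drive pin: 10 mm across, tip bevelled, 38 mm from the spindle's axis on the fixture's +x, top 70 mm over the bench (8 mm above the tall spacer's top). There is 3 mm between it and the tall spacer in place.
- tall_spacer: Plain steel tube 36 mm tall, 60 mm outside, 47 mm bore (fits round the 44 mm boss), 0.2 kg, standing upright on the bench. Origin at the centre of its underside, z up along its axis.
- short_spacer: The like tube for another job: 24 mm tall, 60 mm outside, 47 mm bore, standing upright on the bench. Not used here; leave it. Origin at the centre of its underside.
- gear: Dark steel gear lying flat, hub up: toothed disc 114 mm across, 10 mm thick; hub 52 mm across, 12 mm high above the disc, with two flats 46 mm apart facing its own +y and -y, to grip it by. Bore 31 mm. Four through holes 15 mm across, 38 mm from the centre, on own +x, +y, -x, -y. About 0.4 kg. Origin at the centre of its underside, z up.
- slotted_washer: Dark steel horseshoe washer lying flat, 64 mm across: plate 7 mm thick, with its raised rim 9.5 mm in all, round a 34 mm recess for the spindle's head. Its slot, 18 mm wide, opens to own +x and ends 9 mm behind the centre (home on the 16 mm neck). A tongue 23 mm wide reaches 57 mm along own -x. 0.14 kg. Origin at the disc's centre, underside; z up.
- washer_fin (a point): Near the top of the grip fin that stands on the slotted washer's tongue: fin 10 mm thick (own y), 28 mm long (own x, -56 to -28 mm from the washer's centre), top 41 mm above the washer's underside. This point: own x -42 mm, 40 mm up; axes as the washer's. Grip the fin across its thickness.
- cam_lever (a joint): Angle of the cam lever (rad). Its hinge is 84 mm from the spindle's axis on the fixture's -x, 26 mm over the bench, along the fixture's y. 0: open, standing 65 degrees up, leaning away from the spindle. Grows as it is pushed down to its stop at 1.1, nearly level: clamped. Stays where it is left; takes 3 to 6 N at the handle.
- lever_end (a point): On the middle line of the cam lever's black handle (18 mm wide, 43 to 82 mm from the hinge), 78 mm from the hinge.
- oil_bottle: Small oiler, 34 mm across, 107 mm tall, standing behind the fixture. Leave it. Origin at the centre of its underside.
- tape_roll: Roll of black tape lying flat, 62 mm across, 18 mm high, near the bench's front edge. Leave it. Origin at the centre of its underside.
- screw_tin: Open round tin with screws, 62 mm across, 36 mm high, at the right behind the work. Leave it. Origin at the centre of its underside.

How it is judged:
By the outcome, as a careful person would: the job done as asked, in the order asked, and still so for the second after the job is handed in, with the robot touching nothing.
It also fails if it takes over 72 s, if anything falls off the work surface, if the arm or the gripper's body presses on something with over 40 N, if the wrist force passes 120 N, or if a joint passes its speed limit or range.

## Working session

There is one attempt and no reset: what is moved stays moved. The work goes in short steps, Python scripts to look and compute and a tool call to move; the robot and the scene stay as the last step left them, time stands still between calls to the robot, and variables do not carry over. Pictures are saved under pics/ and viewed, at most 10 in all, crops included, and the job is handed in when it is done.

Besides the shell and the picture viewer there is one more tool, called after "Emit:" as name(argument=value, ...) on one line, values as JSON. move_arm: Moves the arm, as the interface text tells. Shift numbers are shares of 0.15 m and turn numbers shares of 180 degrees, none past 1 either way. Its arguments: {"type":"object","properties":{"hand":{"type":"array","items":{"type":"number"}},"offset":{"type":"array","items":{"type":"array","items":{"type":"number","minimum":-1,"maximum":1}}},"turn":{"type":"array","items":{"type":"array","items":{"type":"number","minimum":-1,"maximum":1}}},"newtons":{"type":"number"}},"required":["hand","offset","turn"]}

```bash
mkdir -p pics
cat > h.py <<'E'
import numpy as np, cv2, json
from rig import sense, get_image, look_for, trace
def pts(im, mask=None):
    z=im["z_map"]; K=np.array(im["intrinsics"]); R=cv2.Rodrigues(np.array(im["rvec"],float))[0]; t=np.array(im["tvec"],float).ravel()
    v,u=np.nonzero((z>0)&(mask if mask is not None else True))
    d=z[v,u].astype(float); c=np.stack([(u-K[0,2])/K[0,0]*d,(v-K[1,2])/K[1,1]*d,d],1)
    return (c-t)@R, np.stack([u,v],1)
def save(im,n): cv2.imwrite('pics/'+n,im["color"][:,:,::-1])
E
python3 - <<'E'
from h import *
np.set_printoptions(precision=1,suppress=True)
for cam in ["scene","top"]:
    im=get_image(cam); save(im,cam+"0.png")
    print(cam, 'campos', -cv2.Rodrigues(np.array(im["rvec"],float))[0].T@np.array(im["tvec"]).ravel())
    for n in ["fixture","tall_spacer","short_spacer","gear","slotted_washer","cam_lever","oil_bottle","tape_roll","screw_tin"]:
        for r in trace(n,im)[:2]:
            P,_=pts(im,r["region"]); 
            if len(P)<5: continue
            zt=np.percentile(P[:,2],95); top=P[abs(P[:,2]-zt)<4]
            c,rad=cv2.minEnclosingCircle(top[:,:2].astype(np.float32))
            print(n,round(r["p"],2),np.array(r["box"]),"ztop",zt,"med",np.median(P,0),"circ",np.array(c),rad)
s=sense(); print(s)
E
```

```text
scene campos [147.9 346.5 717.6]
fixture 0.98 [330.  215.2 434.2 299.6] ztop 95.54277296441975 med [528.2 -82.   23.6] circ [498.2 -98.7] 67.33245086669922
tall_spacer 0.73 [387.1 183.6 417.1 214.7] ztop 34.72812738782884 med [ 621.7 -240.6   21.6] circ [ 624.2 -242.4] 31.020248413085938
short_spacer 0.75 [206.8 317.8 245.4 357.3] ztop 23.53130552499904 med [563.4 224.6  19.2] circ [565.  223.1] 30.592002868652344
short_spacer 0.49 [324.  350.1 363.6 388.5] ztop 18.096529163640767 med [395.8 111.6  15.7] circ [397.9 110.7] 31.679683685302734
gear 0.64 [425.8 223.2 484.8 267.6] ztop 20.714359076488055 med [ 461.4 -230.1    8.3] circ [ 467.  -236.2] 27.44647789001465
slotted_washer 0.71 [248.8 383.9 304.2 433. ] ztop 38.28268382896811 med [415.7 226.5   7.4] circ [389.8 217.4] 14.321356773376465
slotted_washer 0.45 [403.8 250.9 435.6 275.6] ztop 98.99486087852688 med [ 452.  -107.8   72.4] circ [ 441.7 -114.2] 8.566859245300293
cam_lever 0.53 [402.4 249.7 436.1 275.7] ztop 98.55047753472053 med [ 453.9 -107.8   69.4] circ [ 441.7 -115. ] 9.232065200805664
cam_lever 0.38 [309.3 168.4 32
[... 1535 characters left out ...]
91
tape_roll 0.84 [251.8 297.2 275.9 322.9] ztop 22.773860720739098 med [400.7 108.6  18.2] circ [401.9 107.8] 30.816993713378906
screw_tin 0.58 [396.1 157.5 423.2 187.6] ztop 34.93799632675315 med [ 739.8 -243.4    9. ] circ [ 737.3 -241.1] 31.27033805847168
{'t': 1.0, 'q': array([ 1.1,  0.2,  1.5, -0. ,  1.4, -0.2]), 'joint_vel': array([ 0.,  0.,  0., -0., -0.,  0.]), 'effort': array([  0. , -38.3, -29.2,  -0. ,   0. ,   0. ]), 'ee_pos': array([172. , 548.7, 231.3]), 'tcp_rot': array([[-1. ,  0.3,  0. ],
       [ 0.3,  1. , -0. ],
       [-0. , -0. , -1. ]]), 'contact_force': array([-0.3,  0.4,  0.3]), 'torque': array([ 0., -0., -0.]), 'gripper_force': 0.0, 'grip_width': 85.46219032126108}
```

View images.

Run:
```python
import cv2
a=cv2.imread('pics/scene0.png'); cv2.imwrite('pics/c1.png',cv2.resize(a[140:440,190:510],(800,600)[:2] and (640,600),interpolation=cv2.INTER_CUBIC))
b=cv2.imread('pics/top0.png'); cv2.imwrite('pics/c2.png',cv2.resize(b[150:330,195:440],(800,588),interpolation=cv2.INTER_CUBIC))
```

```text
(no output)
```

View pics/c1.png

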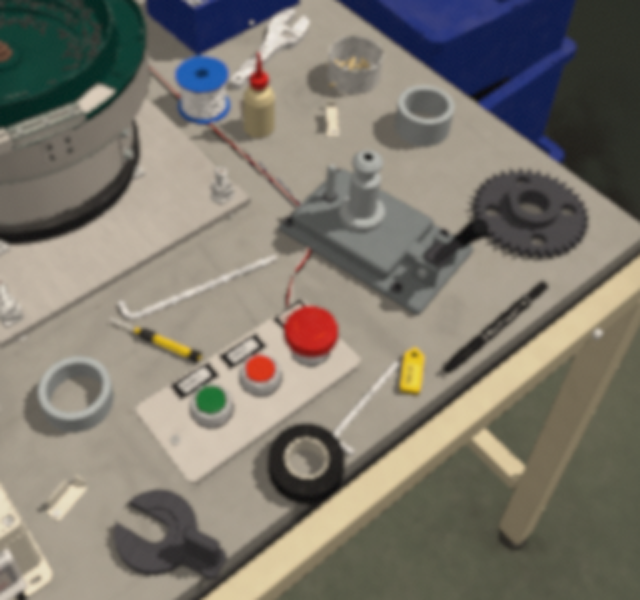

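View pics/c2.png

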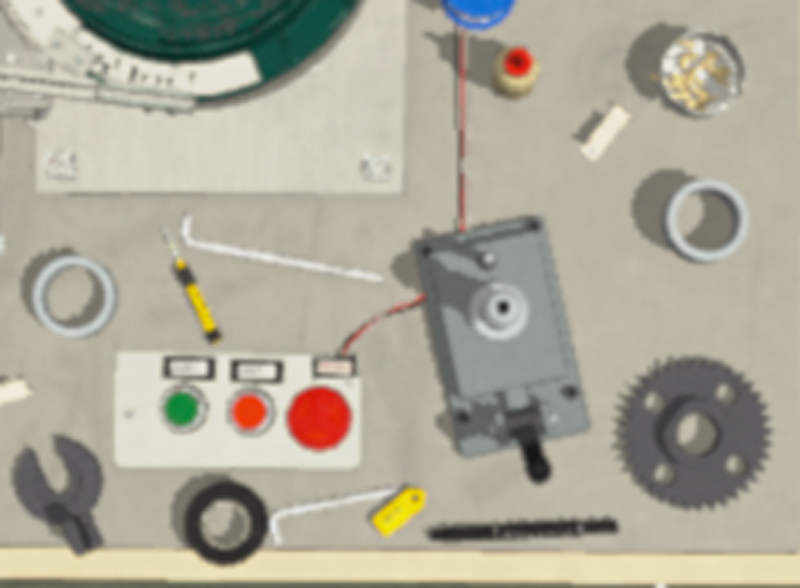

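```bash
cat >> h.py <<'E'
def proj(im,P): return cv2.projectPoints(np.atleast_2d(np.array(P,float)),np.array(im["rvec"],float),np.array(im["tvec"],float),np.array(im["intrinsics"],float),None)[0].reshape(-1,2)
def ray(im,uv,z):
    K=np.array(im["intrinsics"]); R=cv2.Rodrigues(np.array(im["rvec"],float))[0]; t=np.array(im["tvec"],float).ravel()
    o=-R.T@t; d=R.T@np.linalg.solve(K,[uv[0],uv[1],1]); return (o+d*(z-o[2])/d[2])
def ortho(im,c,z,half=60,n=200):
    "plane-rectified patch: up=+x, left=+y, as in top picture"
    a=np.linspace(half,-half,n); X,Y=np.meshgrid(c[0]+a,c[1]+a,indexing='ij')
    uv=proj(im,np.stack([X.ravel(),Y.ravel(),np.full(n*n,z)],1)).reshape(n,n,2).astype(np.float32)
    o=cv2.remap(im["color"],uv[...,0],uv[...,1],cv2.INTER_CUBIC)[:,:,::-1].copy()
    return o
def circ(o,c,p,r,half=60,col=(0,255,255)):
    s=len(o)/(2*half); q=(int(round((half-(p[0]-c[0]))*s)),int(round((half-(p[1]-c[1]))*s)))[::-1]
    cv2.circle(o,q,int(round(r*s)),col,1); cv2.circle(o,q,1,col,-1)
E
python3 - <<'E'
from h import *
np.set_printoptions(precision=1,suppress=True)
uvs={"scene":[(374,219),(356.5,226)],"top":[(348.7,244.3),(344.5,229.6)]}
rows=[]
for cam in ["scene","top"]:
    im=get_image(cam)
    P,uv=pts(im)
    for nm,c in dict(sp=(626,-243),gear=(468,-238),fix=(520,-100),wash=(425,225)).items():
        d=np.hypot(P[:,0]-c[0],P[:,1]-c[1]); q=P[(d>70)&(d<130)&(abs(P[:,2])<8)]; print(cam,nm,'bench z',np.median(q[:,2]))
    h,p=ray(im,uvs[cam][0],107),ray(im,uvs[cam][1],70); print(cam,'head',h,'pin',p,p-h)
    q=P[(abs(P[:,0]-520)<60)&(abs(P[:,1]+100)<60)&(P[:,2]>100)]; print('head pts',np.median(q,0),len(q))
    q=P[(abs(P[:,0]-550)<30)&(abs(P[:,1]+95)<30)&(P[:,2]>55)&(P[:,2]<78)]; print('pin pts',np.median(q,0),len(q))
    row=[]
    for c,z,cs in [((626,-243),36,[((626,-243.4),30),((626,-243.4),23.5)]),((468,-238),22,[((468,-238),26),((468,-238),15.5)]),((520,-100),70,[(h,14),(p,5)]),((415,225),7,[((425,225),32)])]:
        o=ortho(im,c,z); [circ(o,c,a,r) for a,r in cs]; row.append(o)
    rows.append(np.hstack(row))
cv2.imwrite('pics/m1.png',np.vstack(rows))
E
```

```text
scene sp bench z -1.8175063488051042
scene gear bench z -1.8190667796227549
scene fix bench z -1.6424471356671393
scene wash bench z -1.5411846116557255
scene head [552.9 -88.6 107. ] pin [584.2 -76.7  70. ] [ 31.3  12.  -37. ]
head pts [553.1 -87.  104.2] 131
pin pts [547.  -80.4  67.2] 129
top sp bench z 0.7729605780364199
top gear bench z 0.5489092156323419
top fix bench z 0.5435307847495565
top wash bench z 0.42003843847997424
top head [558.4 -92.1 107. ] pin [594.2 -83.8  70. ] [ 35.7   8.3 -37. ]
head pts [559.1 -90.5 106. ] 112
pin pts [553.9 -78.8  67.3] 7
```

View pics/m1.png

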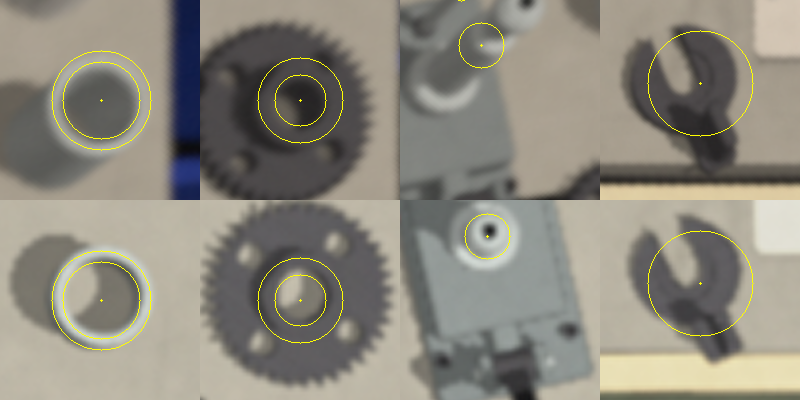

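```bash
cat >> h.py <<'E'
from scipy.optimize import minimize
def C(cx,cy,r,z,a0=0,a1=2*np.pi,k=90):
    a=np.linspace(a0,a1,k,endpoint=False); n=np.stack([np.cos(a),np.sin(a)],1)
    return np.c_[cx+r*n[:,0],cy+r*n[:,1],np.full(k,z)],n
def L(p,q,z,k=60):
    p,q=np.array(p,float),np.array(q,float); s=np.linspace(0,1,k)[:,None]; d=(q-p)/np.linalg.norm(q-p)
    return np.c_[p+s*(q-p),np.full(k,z)],np.repeat([[-d[1],d[0]]],k,0)
MOD=dict(
 tall_spacer=[C(0,0,30,36),C(0,0,23.5,36)], short_spacer=[C(0,0,30,24),C(0,0,23.5,24)],
 gear=[C(0,0,26,22),C(0,0,15.5,22)]+[C(38*a,38*b,7.5,10,k=45) for a,b in [(1,0),(-1,0),(0,1),(0,-1)]]+[C(0,0,57,10)],
 fixture=[C(0,0,22,36),C(0,0,14,104),C(38,0,5,69,k=40),L((-101,-50),(65,-50),10),L((-101,50),(65,50),10),L((65,-50),(65,50),10),L((-101,-50),(-101,50),10)],
 slotted_washer=[C(0,0,32,9.5,.35,2.7),C(0,0,32,9.5,3.6,5.93),L((5,9),(30,9),7),L((5,-9),(30,-9),7),L((-57,-11.5),(-34,-11.5),7),L((-57,11.5),(-34,11.5),7),L((-57,-11.5),(-57,11.5),7)])
def fit(im,name,x0,dz=0,span=8,yaws=None,yspan=.25):
    g=cv2.GaussianBlur(im["color"],(0,0),.6).astype(np.float32).mean(2)
    yaws=[None] if name.endswith('spacer') else True
    def sc(v):
        x,y,th=v; c,s=np.cos(th),np.sin(th); R=np.array([[c,-s],[s,c]]); tot=0
        for P,n in MOD[name]:
            W=np.c_[P[:,:2]@R.T+[x,y],P[:,2]+dz]; N=np.c_[n@R.T,np.zeros(len(n))]
            u=[proj(im,W+N*e).astype(np.float32) for e in (-1.5,1.5)]
            f=[cv2.remap(g,q[:,0],q[:,1],cv2.INTER_LINEAR)[:,0] for q in u]
            tot+=min(abs(f[1]-f[0]).mean(),60)
        return -tot
    best=min(((sc((x0[0]+a,x0[1]+b,x0[2]+t)),a,b,t) for a in np.arange(-span,span+.1,2) for b in np.arange(-span,span+.1,2) for t in ([0] if yaws==[None] else np.linspace(-yspan,yspan,9))))
    v=np.array(x0)+best[1:]
    r=minimize(sc,v,method='Nelder-Mead',options=dict(initial_simplex=[v,v+[1.5,0,0],v+[0,1.5,0],v+[0,0,.06]]))
    return r.x,-r.fun
E
python3 - <<'E'
from h import *
np.set_printoptions(precision=2,suppress=True)
for cam,dz in [("scene",-1.7),("top",.6)]:
    im=get_image(cam)
    for n,x0 in dict(tall_spacer=(626,-243,0),short_spacer=(567,222,0),gear=(468,-239,.67),fixture=(556,-89,.2),slotted_washer=(424,227,.5)).items():
        print(cam,n,*fit(im,n,x0,dz))
E
```

```text
scene tall_spacer [ 623.49 -243.8     0.04] 37.60829162597656
scene short_spacer [564.94 222.76   0.03] 57.02927780151367
scene gear [ 462.97 -232.04    0.92] 69.35154724121094
scene fixture [551.65 -83.44   0.22] 93.37890625
scene slotted_washer [419.91 232.81   0.4 ] 176.65567016601562
top tall_spacer [ 628.55 -245.32    0.03] 62.040557861328125
top short_spacer [568.68 221.78   0.04] 56.372703552246094
top gear [ 471.75 -238.73    0.92] 136.15628051757812
top fixture [560.99 -91.95   0.21] 112.62249755859375
top slotted_washer [432.12 232.51   0.43] 241.21255493164062
```

Run:
```python
from h import *
np.set_printoptions(precision=2,suppress=True)
rows=[]
for cam,dz,o in [("scene",-1.7,(-2.2,.6)),("top",.6,(2.2,-.6))]:
    im=get_image(cam); row=[]
    for n,x0,z in [("tall_spacer",(626,-244.5,0),36),("gear",(469.5,-238.5,.92),10),("fixture",(557.5,-90.5,.21),10),("slotted_washer",(426,230,.43),7)]:
        x0=(x0[0]+o[0],x0[1]+o[1],x0[2]); v,s=fit(im,n,x0,dz,span=4,yspan=.1); print(cam,n,v-[*o,0],s)
        c=v[:2]; half=75
        p=ortho(im,c,z+dz,half)
        th=v[2];R=np.array([[np.cos(th),-np.sin(th)],[np.sin(th),np.cos(th)]])
        for P,_ in MOD[n]:
            W=np.c_[P[:,:2]@R.T+v[:2],P[:,2]+dz]
            for q in [ray(im,u,z+dz) for u in proj(im,W)]:
                a=int((half-(q[0]-c[0]))*200/150);b=int((half-(q[1]-c[1]))*200/150)
                if 0<=a<200 and 0<=b<200: p[a,b]=(0,255,255)
        row.append(p)
    rows.append(np.hstack(row))
cv2.imwrite('pics/m2.png',np.vstack(rows))
```

```text
scene tall_spacer [ 625.8  -244.49    0.06] 37.5721549987793
scene gear [ 465.01 -232.59    0.91] 69.61776733398438
scene fixture [553.84 -84.12   0.22] 93.56278991699219
scene slotted_washer [422.01 232.05   0.39] 177.02427673339844
top tall_spacer [ 626.33 -244.68    0.03] 62.14869689941406
top gear [ 469.54 -238.03    0.92] 136.35720825195312
top fixture [558.8  -91.23   0.22] 112.4605712890625
top slotted_washer [429.92 233.27   0.43] 241.23114013671875
```

View pics/m2.png

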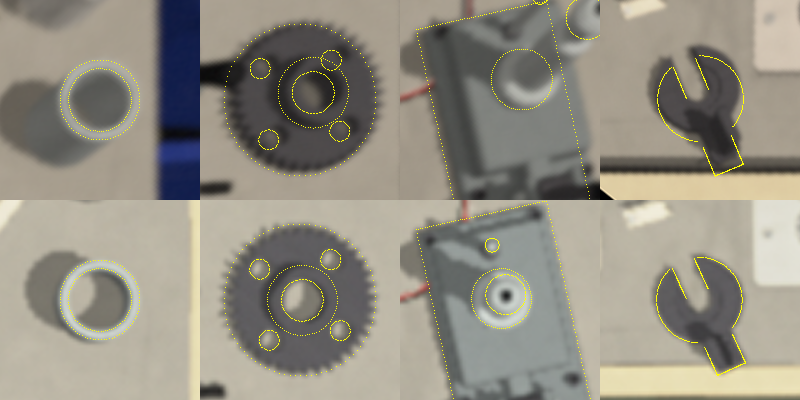

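Run:
```python
from h import *
np.set_printoptions(precision=2,suppress=True)
out=[]
for cam,dz,c in [("scene",-1.7,(466.5,-237)),("top",.6,(471.7,-238.7))]:
    im=get_image(cam)
    if cam=="scene":
        MOD['gear']=[C(0,0,15.5,22)]+[C(38*a,38*b,7.5,10,k=45) for a,b in [(1,0),(-1,0),(0,1),(0,-1)]]
        v,s=fit(im,'gear',(*c,.92),dz,span=5,yspan=.05); print(v,s); c=v[:2]
    o=ortho(im,c,22+dz,40,400); g=o.astype(float); lo,hi=np.percentile(g,5),np.percentile(g,90)
    o=np.clip((g-lo)/(hi-lo)*255,0,255).astype(np.uint8)
    for k in range(2):
        for sg in (1,-1):
            a=.92+k*np.pi/2; d=np.array([np.cos(a),np.sin(a)]); p=(40-34*d*sg)*5
            cv2.putText(o,str(k),(int(p[1]),int(p[0])),0,.5,(0,255,255),1)
    out.append(o)
    g=cv2.GaussianBlur(im["color"],(0,0),.5).astype(np.float32).mean(2)
    MODS=[]
    for k in range(4):
        a=.92+k*np.pi/2; R=np.array([[np.cos(a),-np.sin(a)],[np.sin(a),np.cos(a)]])
        prof=[]
        for e in np.arange(20,30,1):
            P,_=L((e,-9),(e,9),22+dz); q=proj(im,np.c_[P[:,:2]@R.T+c,P[:,2]]).astype(np.float32); prof.append(cv2.remap(g,q[:,0],q[:,1],1).mean())
        print(cam,k,np.round(prof))
cv2.imwrite('pics/g.png',np.hstack(out))
```

```text
[ 469.1  -243.47    0.91] 42.931983947753906
scene 0 [72. 71. 69. 66. 62. 58. 54. 51. 51. 52.]
scene 1 [81. 79. 78. 77. 75. 73. 71. 69. 66. 62.]
scene 2 [74. 75. 75. 75. 75. 74. 74. 73. 73. 73.]
scene 3 [69. 67. 65. 63. 62. 61. 61. 63. 65. 68.]
top 0 [80. 74. 69. 65. 63. 63. 64. 67. 70. 75.]
top 1 [92. 91. 89. 86. 83. 82. 82. 84. 87. 90.]
top 2 [ 89.  91.  92.  93.  93.  93.  94.  96. 100. 105.]
top 3 [93. 93. 93. 93. 93. 92. 92. 93. 95. 99.]
```

View pics/g.png

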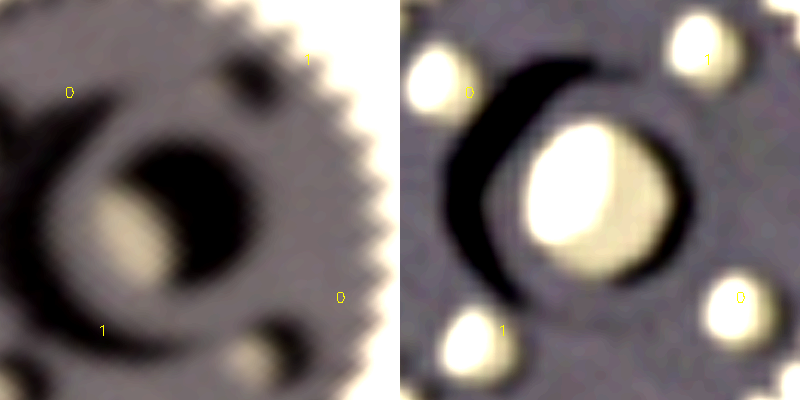

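Run:
```python
from h import *
for cam,dz,c in [("scene",-1.7,(467.2,-237.7)),("top",.6,(471.7,-238.7))]:
    im=get_image(cam); g=im["color"].astype(np.float32).mean(2); res=[]
    rr=np.arange(17,33,.25)
    for a in np.arange(0,360,8):
        d=np.array([np.cos(.92+np.radians(a)),np.sin(.92+np.radians(a))])
        q=proj(im,np.c_[np.array(c)+rr[:,None]*d,np.full(len(rr),22+dz)]).astype(np.float32)
        f=cv2.remap(g,q[:,0],q[:,1],cv2.INTER_CUBIC)[:,0]; dg=np.gradient(f); i=dg.argmin()
        if dg[i]<-1.2: res.append((int(a),float(rr[i])))
    print(cam,res)
```

```text
scene [(0, 21.0), (8, 21.75), (16, 23.0), (24, 22.75), (32, 23.0), (40, 26.0), (48, 26.0), (56, 26.5), (64, 24.5), (72, 25.75), (80, 25.0), (88, 25.0), (96, 27.25), (104, 25.5), (112, 26.25), (120, 25.75), (168, 30.0), (272, 25.5), (280, 28.75), (344, 22.5), (352, 22.5)]
top [(0, 20.5), (8, 21.25), (16, 21.25), (24, 22.25), (32, 23.5), (40, 23.5), (48, 24.25), (56, 17.0), (64, 23.75), (72, 23.25), (80, 24.25), (88, 23.5), (304, 17.0), (312, 17.0), (320, 17.75), (328, 23.75), (336, 17.0), (344, 21.25), (352, 21.25)]
```

```bash
cat > plan.py <<'E'
from h import *
from scipy.spatial.transform import Rotation as Ro
def down(yang): # tool y at world angle yang(deg), z down
    a=np.radians(yang); y=np.array([np.cos(a),np.sin(a),0]); z=np.array([0,0,-1.]); return np.stack([np.cross(y,z),y,z],1)
def state():
    s=sense(); R=np.array(s["tcp_rot"]); p=np.array(s["ee_pos"])
    print("t",round(s["t"],2),"p",p.round(1),"yang",round(float(np.degrees(np.arctan2(R[1,1],R[0,1]))),2),"z",R[:,2].round(3),"q",np.array(s["q"]).round(2),"F",np.array(s["contact_force"]).round(1),"T",np.array(s["torque"]).round(2),"w",round(s["grip_width"],1),"gf",round(s["gripper_force"],1))
    return p,R
def plan(wps,p=None,R=None):
    if p is None: p,R=state()
    for tp,ya in wps:
        T=down(ya) if ya is not None else R
        o=(R.T@(np.array(tp)-p)/150).round(3); t=(Ro.from_matrix(R.T@T).as_rotvec()/np.pi).round(3)
        print("->",tp,ya,"offset",o.tolist(),"turn",t.tolist(),"" if abs(o).max()<=1 else "TOO FAR")
        p=p+R@o*150; R=R@Ro.from_rotvec(t*np.pi).as_matrix()
    return p,R
E
python3 - <<'E'
from plan import *
p,R=state()
g=np.array([626.3,-244.7,120]); s=np.array(p)
f=[s+(g-s)*k/6 for k in range(1,7)]
ya=np.degrees(np.arctan2(R[1,1],R[0,1])); 
plan([(f[0].round(),102.3)]+[(x.round(),102.3) for x in f[1:]]+[((626.3,-244.7,60),102.3),((626.3,-244.7,14),102.3)],p,R)
E
```

```text
t 1.5 p [172.  548.7 231.3] yang 72.59 z [ 0. -0. -1.] q [ 1.12  0.21  1.54 -0.    1.39 -0.15] F [ 0.1  0.5 -0.2] T [-0.06 -0.01  0.02] w 85.4 gf 0.0
-> [248. 416. 213.] 102.3 offset [-0.748, -0.692, 0.122] turn [-0.0, 0.0, -0.165] 
-> [323. 284. 194.] 102.3 offset [-0.301, -0.967, 0.127] turn [-0.0, 0.0, -0.0] 
-> [399. 152. 176.] 102.3 offset [-0.307, -0.967, 0.12] turn [-0.0, 0.0, -0.0] 
-> [475.  20. 157.] 102.3 offset [-0.308, -0.968, 0.126] turn [-0.0, 0.0, -0.0] 
-> [ 551. -112.  139.] 102.3 offset [-0.308, -0.968, 0.12] turn [-0.0, 0.0, -0.0] 
-> [ 626. -245.  120.] 102.3 offset [-0.299, -0.972, 0.127] turn [-0.0, 0.0, -0.0] 
-> (626.3, -244.7, 60) 102.3 offset [-0.003, 0.001, 0.4] turn [-0.0, 0.0, -0.0] 
-> (626.3, -244.7, 14) 102.3 offset [0.0, 0.0, 0.307] turn [-0.0, 0.0, -0.0]
```

Emit:
move_arm(hand=[-1, -1, -1, -1, -1, -1, -1, -1], offset=[[-0.25, -0.23, 0], [-0.5, -0.46, 0], [-0.748, -0.692, 0], [-0.748, -0.692, 0], [-0.748, -0.692, 0], [-0.748, -0.692, 0], [-0.748, -0.692, 0], [-0.748, -0.692, 0]], turn=[[0, 0, -0.04], [0, 0, -0.08], [0, 0, -0.12], [0, 0, -0.165], [0, 0, -0.165], [0, 0, -0.165], [0, 0, -0.165], [0, 0, -0.165]])

```text
t: 2.3
ee_pos: [247.5, 416.8, 231.3]
tcp_rot: [[-0.977, -0.213, -0.0], [-0.213, 0.977, 0.0], [0.0, 0.0, -1.0]]
contact_force: [-0.2, 0.6, 0.2]
grip_width: 85.2
gripper_force: 0.0
```

Emit:
move_arm(hand=[-1, -1, -1, -1, -1, -1, -1, -1], offset=[[-0.1, -0.32, 0], [-0.2, -0.64, 0], [-0.3, -0.967, 0], [-0.3, -0.967, 0], [-0.3, -0.967, 0], [-0.3, -0.967, 0], [-0.3, -0.967, 0], [-0.3, -0.967, 0]], turn=[[0, 0, 0], [0, 0, 0], [0, 0, 0], [0, 0, 0], [0, 0, 0], [0, 0, 0], [0, 0, 0], [0, 0, 0]])

```text
t: 3.1
ee_pos: [322.1, 285.0, 231.2]
tcp_rot: [[-0.977, -0.215, -0.0], [-0.215, 0.977, 0.0], [0.0, 0.0, -1.0]]
contact_force: [0.3, -0.7, 0.3]
grip_width: 85.5
gripper_force: 0.0
```

Emit:
move_arm(hand=[-1, -1, -1, -1, -1, -1, -1, -1], offset=[[-0.1, -0.32, 0], [-0.2, -0.64, 0], [-0.3, -0.967, 0], [-0.3, -0.967, 0], [-0.3, -0.967, 0], [-0.3, -0.967, 0], [-0.3, -0.967, 0], [-0.3, -0.967, 0]], turn=[[0, 0, 0], [0, 0, 0], [0, 0, 0], [0, 0, 0], [0, 0, 0], [0, 0, 0], [0, 0, 0], [0, 0, 0]])

```text
t: 3.9
ee_pos: [397.1, 153.1, 231.3]
tcp_rot: [[-0.976, -0.216, -0.0], [-0.216, 0.976, 0.0], [0.0, 0.0, -1.0]]
contact_force: [-0.6, 0.7, 0.2]
grip_width: 85.7
gripper_force: 0.0
```

Emit:
move_arm(hand=[-1, -1, -1, -1, -1, -1, -1, -1], offset=[[-0.1, -0.32, 0], [-0.2, -0.64, 0], [-0.308, -0.968, 0], [-0.308, -0.968, 0], [-0.308, -0.968, 0], [-0.308, -0.968, 0], [-0.308, -0.968, 0], [-0.308, -0.968, 0]], turn=[[0, 0, 0], [0, 0, 0], [0, 0, 0], [0, 0, 0], [0, 0, 0], [0, 0, 0], [0, 0, 0], [0, 0, 0]])

```text
t: 4.7
ee_pos: [473.2, 21.1, 231.3]
tcp_rot: [[-0.977, -0.215, -0.0], [-0.215, 0.977, 0.0], [-0.0, 0.0, -1.0]]
contact_force: [-0.7, 0.1, -0.1]
grip_width: 85.5
gripper_force: 0.0
```

Emit:
move_arm(hand=[-1, -1, -1, -1, -1, -1, -1, -1], offset=[[-0.1, -0.32, 0], [-0.2, -0.64, 0], [-0.308, -0.968, 0], [-0.308, -0.968, 0], [-0.308, -0.968, 0], [-0.308, -0.968, 0], [-0.308, -0.968, 0], [-0.308, -0.968, 0]], turn=[[0, 0, 0], [0, 0, 0], [0, 0, 0], [0, 0, 0], [0, 0, 0], [0, 0, 0], [0, 0, 0], [0, 0, 0]])

```text
t: 5.5
ee_pos: [549.4, -110.9, 231.5]
tcp_rot: [[-0.977, -0.215, 0.0], [-0.215, 0.977, 0.0], [-0.0, 0.0, -1.0]]
contact_force: [0.1, 0.8, 0.1]
grip_width: 85.6
gripper_force: 0.0
```

Run:
```python
from plan import *
p,R=plan([((626.3,-244.7,130),102.3),((626.3,-244.7,14),102.3)])
```

```text
t 5.5 p [ 549.4 -110.9  231.5] yang 102.4 z [ 0.  0. -1.] q [-0.35  0.18  1.58  0.    1.39 -2.14] F [0.1 0.8 0.1] T [-0.03  0.05 -0.02] w 85.6 gf 0.0
-> (626.3, -244.7, 130) 102.3 offset [-0.309, -0.981, 0.677] turn [0.0, 0.0, 0.001] 
-> (626.3, -244.7, 14) 102.3 offset [0.0, -0.0, 0.773] turn [0.0, 0.0, -0.0]
```

Run:
```python
from h import *
for cam in ["top","scene"]:
    im=get_image(cam); P,_=pts(im)
    for y in range(-420,-260,20):
        q=P[(abs(P[:,0]-626)<50)&(abs(P[:,1]-y)<10)]
        print(cam,y,len(q), np.percentile(q[:,2],[5,50,98]).round() if len(q) else '')
```

```text
top -420 0 
top -400 0 
top -380 0 
top -360 0 
top -340 146 [-40. -35. -29.]
top -320 207 [-35.  -1.   6.]
top -300 328 [-4.  1.  7.]
top -280 285 [-4.  1. 37.]
scene -420 0 
scene -400 0 
scene -380 0 
scene -360 0 
scene -340 0 
scene -320 113 [-5. -2. -0.]
scene -300 196 [-4. -2.  0.]
scene -280 115 [-5. -2. 34.]
```

Right edge at about y = -325, nothing tall beyond it; free to descend.

Emit:
move_arm(hand=[-1, -1, -1, -1, -1, -1, -1, -1], offset=[[-0.1, -0.32, 0.1], [-0.2, -0.64, 0.3], [-0.309, -0.981, 0.5], [-0.309, -0.981, 0.677], [-0.309, -0.981, 0.677], [-0.309, -0.981, 0.677], [-0.309, -0.981, 0.677], [-0.309, -0.981, 0.677]], turn=[[0, 0, 0], [0, 0, 0], [0, 0, 0], [0, 0, 0], [0, 0, 0], [0, 0, 0], [0, 0, 0], [0, 0, 0]])

```text
t: 6.4
ee_pos: [627.7, -245.7, 132.9]
tcp_rot: [[-0.977, -0.214, 0.004], [-0.214, 0.977, -0.002], [-0.004, -0.003, -1.0]]
contact_force: [-0.4, -0.4, -1.0]
grip_width: 85.5
gripper_force: 0.0
```

Emit:
move_arm(hand=[-1, -1, -1, -1, -1, -1, -1, -1], offset=[[0, 0, 0.2], [0, 0, 0.4], [0, 0, 0.55], [0, 0, 0.68], [0, 0, 0.74], [0, 0, 0.773], [0, 0, 0.773], [0, 0, 0.773]], turn=[[0, 0, 0], [0, 0, 0], [0, 0, 0], [0, 0, 0], [0, 0, 0], [0, 0, 0], [0, 0, 0], [0, 0, 0]])

```text
t: 7.2
ee_pos: [627.6, -246.6, 15.5]
tcp_rot: [[-0.977, -0.213, 0.003], [-0.213, 0.977, -0.001], [-0.002, -0.002, -1.0]]
contact_force: [-0.2, 0.1, -0.0]
grip_width: 85.3
gripper_force: 0.0
```

Emit:
move_arm(hand=[0, 1, 1, 1, 1, 1, 1, 1], newtons=40, offset=[[0, 0, 0], [0, 0, 0], [0, 0, 0], [0, 0, 0], [0, 0, 0], [0, 0, 0], [0, 0, 0], [0, 0, 0]], turn=[[0, 0, 0], [0, 0, 0], [0, 0, 0], [0, 0, 0], [0, 0, 0], [0, 0, 0], [0, 0, 0], [0, 0, 0]])

```text
t: 8.0
ee_pos: [627.4, -246.4, 15.3]
tcp_rot: [[-0.977, -0.213, 0.002], [-0.213, 0.977, -0.001], [-0.002, -0.001, -1.0]]
contact_force: [-1.3, 1.7, 6.4]
grip_width: 58.3
gripper_force: 43.8
```

Run:
```python
from plan import *
p,R=state()
im=get_image("top"); s=trace("tall_spacer",im); print([(r["p"],np.array(r["box"]).round(1).tolist()) for r in s[:2]])
```

```text
t 8.0 p [ 627.4 -246.4   15.3] yang 102.29 z [ 0.002 -0.001 -1.   ] q [-0.5   0.64  1.42  0.    1.08 -2.29] F [-1.3  1.7  6.4] T [0.34 0.14 0.02] w 58.3 gf 43.8
[(0.61, [403.3, 223.4, 411.9, 230.9])]
```

Run:
```python
from plan import *
p,R=plan([((627.4,-246.4,150),102.3),((590,-160,150),102.3),((559.9,-92.4,150),102.3)])
```

```text
t 8.1 p [ 627.5 -246.4   15.4] yang 102.29 z [ 0.002 -0.001 -1.   ] q [-0.5   0.64  1.42  0.    1.08 -2.29] F [0.  0.7 5.9] T [0.39 0.09 0.02] w 58.0 gf 43.8
-> (627.4, -246.4, 150) 102.3 offset [-0.001, -0.001, -0.898] turn [-0.0, 0.001, -0.0] 
-> (590, -160, 150) 102.3 offset [0.121, 0.616, -0.0] turn [-0.0, -0.0, -0.0] 
-> (559.9, -92.4, 150) 102.3 offset [0.1, 0.483, -0.0] turn [-0.0, -0.0, -0.0]
```

Emit:
move_arm(hand=[1, 1, 1, 1, 1, 1, 1, 1], offset=[[0, 0, -0.1], [0, 0, -0.25], [0, 0, -0.45], [0, 0, -0.65], [0, 0, -0.8], [0, 0, -0.9], [0, 0, -0.9], [0, 0, -0.9]], turn=[[0, 0, 0], [0, 0, 0], [0, 0, 0], [0, 0, 0], [0, 0, 0], [0, 0, 0], [0, 0, 0], [0, 0, 0]])

```text
t: 8.9
ee_pos: [625.9, -246.0, 148.0]
tcp_rot: [[-0.977, -0.213, -0.001], [-0.213, 0.977, 0.001], [0.001, 0.001, -1.0]]
contact_force: [0.1, 0.7, -1.7]
grip_width: 58.1
gripper_force: 43.8
```

Emit:
move_arm(hand=[1, 1, 1, 1, 1, 1, 1, 1], offset=[[0.02, 0.1, 0], [0.04, 0.22, 0], [0.07, 0.36, 0], [0.1, 0.5, 0], [0.121, 0.616, 0], [0.121, 0.616, 0], [0.121, 0.616, 0], [0.121, 0.616, 0]], turn=[[0, 0, 0], [0, 0, 0], [0, 0, 0], [0, 0, 0], [0, 0, 0], [0, 0, 0], [0, 0, 0], [0, 0, 0]])

```text
t: 9.7
ee_pos: [589.3, -160.5, 148.6]
tcp_rot: [[-0.977, -0.213, 0.0], [-0.213, 0.977, -0.001], [-0.0, -0.001, -1.0]]
contact_force: [-0.4, 0.3, -1.8]
grip_width: 58.4
gripper_force: 43.8
```

Emit:
move_arm(hand=[1, 1, 1, 1, 1, 1, 1, 1], offset=[[0.02, 0.1, 0], [0.04, 0.2, 0], [0.06, 0.3, 0], [0.08, 0.4, 0], [0.1, 0.483, 0], [0.1, 0.483, 0], [0.1, 0.483, 0], [0.1, 0.483, 0]], turn=[[0, 0, 0], [0, 0, 0], [0, 0, 0], [0, 0, 0], [0, 0, 0], [0, 0, 0], [0, 0, 0], [0, 0, 0]])

```text
t: 10.5
ee_pos: [559.4, -92.6, 149.1]
tcp_rot: [[-0.977, -0.213, 0.001], [-0.213, 0.977, -0.001], [-0.001, -0.001, -1.0]]
contact_force: [0.0, -0.5, -2.2]
grip_width: 58.4
gripper_force: 43.9
```

Run:
```python
from plan import *
p,R=state()
im=get_image("scene"); 
a=im["color"][150:300,290:490,::-1]; A=cv2.resize(a,(400,300),interpolation=cv2.INTER_CUBIC)
im2=get_image("top"); b=im2["color"][190:300,290:437,::-1]; B=cv2.resize(b,(400,300),interpolation=cv2.INTER_CUBIC)
cv2.imwrite('pics/s1.png',np.hstack([A,B]))
```

```text
t 10.5 p [559.4 -92.6 149.1] yang 102.28 z [ 0.001 -0.001 -1.   ] q [-0.32  0.27  1.64 -0.    1.23 -2.1 ] F [ 0.  -0.5 -2.2] T [-0.08  0.    0.03] w 58.4 gf 43.9
```

View pics/s1.png

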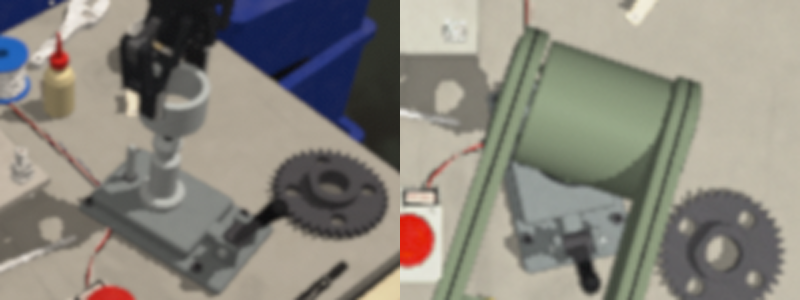

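Emit:
move_arm(hand=[1, 1, 1, 1, 1, 1, 1, 1], offset=[[-0.003, 0, 0.1], [-0.003, 0, 0.2], [-0.003, 0, 0.3], [-0.003, 0, 0.42], [-0.003, 0, 0.54], [-0.003, 0, 0.62], [-0.003, 0, 0.62], [-0.003, 0, 0.62]], turn=[[0, 0, 0], [0, 0, 0], [0, 0, 0], [0, 0, 0], [0, 0, 0], [0, 0, 0], [0, 0, 0], [0, 0, 0]])

```text
t: 11.4
ee_pos: [559.2, -92.1, 55.2]
tcp_rot: [[-0.977, -0.213, -0.001], [-0.213, 0.977, 0.0], [0.001, 0.0, -1.0]]
contact_force: [0.2, -0.7, -1.7]
grip_width: 58.3
gripper_force: 43.8
```

Emit:
move_arm(hand=[1, 1, 1, 1, 1, 1, 1, 1], offset=[[0, 0, 0.01], [0, 0, 0.02], [0, 0, 0.03], [0, 0, 0.04], [0, 0, 0.05], [0, 0, 0.06], [0, 0, 0.06], [0, 0, 0.06]], turn=[[0, 0, 0], [0, 0, 0], [0, 0, 0], [0, 0, 0], [0, 0, 0], [0, 0, 0], [0, 0, 0], [0, 0, 0]])

```text
t: 12.2
ee_pos: [559.1, -91.5, 46.9]
tcp_rot: [[-0.977, -0.213, -0.001], [-0.213, 0.977, 0.001], [0.0, 0.001, -1.0]]
contact_force: [-1.3, 1.3, -0.0]
grip_width: 58.2
gripper_force: 44.0
```

Run:
```python
from plan import *
p,R=state()
```

```text
t 12.2 p [559.1 -91.5  46.9] yang 102.29 z [-0.001  0.001 -1.   ] q [-0.32  0.41  1.7   0.    1.03 -2.1 ] F [-1.3  1.3 -0. ] T [ 0.32  0.18 -0.04] w 58.2 gf 44.0
```

Emit:
move_arm(hand=[1, 1, 1, 1, 1, 1, 1, 1], offset=[[0, 0, 0.01], [0, 0, 0.02], [0, 0, 0.03], [0, 0, 0.035], [0, 0, 0.04], [0, 0, 0.045], [0, 0, 0.045], [0, 0, 0.045]], turn=[[0, 0, 0], [0, 0, 0], [0, 0, 0], [0, 0, 0], [0, 0, 0], [0, 0, 0], [0, 0, 0], [0, 0, 0]])

```text
t: 13.0
ee_pos: [558.7, -91.6, 41.3]
tcp_rot: [[-0.977, -0.213, -0.002], [-0.213, 0.977, 0.001], [0.002, 0.001, -1.0]]
contact_force: [-7.4, 4.3, 10.8]
grip_width: 58.3
gripper_force: 45.1
```

Run:
```python
from plan import *
p,R=state()
```

```text
t 13.0 p [558.7 -91.6  41.3] yang 102.3 z [-0.002  0.001 -1.   ] q [-0.32  0.42  1.71  0.    1.02 -2.1 ] F [-7.4  4.3 10.8] T [ 0.84  1.13 -0.1 ] w 58.3 gf 45.1
```

Emit:
move_arm(hand=[-1, -1, -1, -1, -1, -1, -1, -1], offset=[[0, 0, 0], [0, 0, 0], [0, 0, 0], [0, 0, 0], [0, 0, -0.03], [0, 0, -0.15], [0, 0, -0.35], [0, 0, -0.6]], turn=[[0, 0, 0], [0, 0, 0], [0, 0, 0], [0, 0, 0], [0, 0, 0], [0, 0, 0], [0, 0, 0], [0, 0, 0]])

```text
t: 13.8
ee_pos: [558.0, -91.8, 129.5]
tcp_rot: [[-0.977, -0.213, -0.004], [-0.213, 0.977, 0.001], [0.003, 0.002, -1.0]]
contact_force: [0.8, 0.2, -0.1]
grip_width: 85.3
gripper_force: 0.0
```

Run:
```python
from plan import *
p,R=plan([((558,-92,170),102.3),((515,-160,140),75),((469.4,-238.2,80),52.7),((469.4,-238.2,11),52.7)])
```

```text
t 13.8 p [558.  -91.8 129.5] yang 102.29 z [-0.004  0.001 -1.   ] q [-0.32  0.29  1.66 -0.    1.19 -2.1 ] F [ 0.8  0.2 -0.1] T [-0.01  0.    0.03] w 85.3 gf 0.0
-> (558, -92, 170) 102.3 offset [0.001, -0.001, -0.27] turn [0.001, -0.001, -0.0] 
-> (515, -160, 140) 75 offset [0.377, -0.382, 0.201] turn [-0.0, 0.0, 0.152] 
-> (469.4, -238.2, 80) 52.7 offset [0.158, -0.581, 0.4] turn [-0.0, 0.0, 0.124] 
-> (469.4, -238.2, 11) 52.7 offset [0.0, -0.0, 0.46] turn [-0.0, 0.0, -0.0]
```

Emit:
move_arm(hand=[-1, -1, -1, -1, -1, -1, -1, -1], offset=[[0, 0, -0.27], [0, 0, -0.27], [0.1, -0.1, -0.27], [0.2, -0.2, -0.27], [0.3, -0.3, -0.2], [0.377, -0.382, -0.07], [0.377, -0.382, -0.07], [0.377, -0.382, -0.07]], turn=[[0, 0, 0], [0, 0, 0.03], [0, 0, 0.06], [0, 0, 0.09], [0, 0, 0.12], [0, 0, 0.152], [0, 0, 0.152], [0, 0, 0.152]])

```text
t: 14.6
ee_pos: [516.2, -160.0, 140.5]
tcp_rot: [[-0.966, 0.259, -0.0], [0.259, 0.966, 0.001], [0.001, 0.001, -1.0]]
contact_force: [-0.0, -0.6, 0.5]
grip_width: 85.4
gripper_force: 0.0
```

Emit:
move_arm(hand=[-1, -1, -1, -1, -1, -1, -1, -1], offset=[[0.03, -0.12, 0.1], [0.06, -0.25, 0.2], [0.1, -0.4, 0.3], [0.158, -0.581, 0.4], [0.158, -0.581, 0.4], [0.158, -0.581, 0.4], [0.158, -0.581, 0.4], [0.158, -0.581, 0.4]], turn=[[0, 0, 0.03], [0, 0, 0.06], [0, 0, 0.09], [0, 0, 0.124], [0, 0, 0.124], [0, 0, 0.124], [0, 0, 0.124], [0, 0, 0.124]])

```text
t: 15.4
ee_pos: [472.2, -237.7, 81.7]
tcp_rot: [[-0.796, 0.605, 0.002], [0.605, 0.796, -0.001], [-0.002, 0.0, -1.0]]
contact_force: [0.7, -0.1, 0.9]
grip_width: 85.4
gripper_force: 0.0
```

Run:
```python
from plan import *
p,R=plan([((469.4,-238.2,11),52.7)])
im=get_image("scene")
P,uv=pts(im); d=np.hypot(P[:,0]-554,P[:,1]+90); q=P[(d<34)&(d>20)]; print('spacer top z around spindle',np.percentile(q[:,2],[50,80,90,97]))
```

```text
t 15.4 p [ 472.2 -237.7   81.7] yang 52.75 z [ 0.002 -0.001 -1.   ] q [-0.63  0.28  1.79  0.    1.07 -1.55] F [ 0.7 -0.1  0.9] T [0.02 0.01 0.01] w 85.4 gf 0.0
-> (469.4, -238.2, 11) 52.7 offset [0.014, -0.014, 0.471] turn [0.0, 0.001, 0.0] 
spacer top z around spindle [44.15630893 59.02618679 60.4120367  61.3183523 ]
```

Emit:
move_arm(hand=[-1, -1, -1, -1, -1, -1, -1, -1], offset=[[0.014, -0.014, 0.1], [0.014, -0.014, 0.2], [0.014, -0.014, 0.3], [0.014, -0.014, 0.4], [0.014, -0.014, 0.48], [0.014, -0.014, 0.48], [0.014, -0.014, 0.48], [0.014, -0.014, 0.48]], turn=[[0, 0, 0], [0, 0, 0], [0, 0, 0], [0, 0, 0], [0, 0, 0], [0, 0, 0], [0, 0, 0], [0, 0, 0]])

```text
t: 16.25
ee_pos: [468.7, -238.9, 9.4]
tcp_rot: [[-0.795, 0.607, 0.001], [0.607, 0.795, -0.001], [-0.002, 0.0, -1.0]]
contact_force: [-0.2, -0.3, -0.2]
grip_width: 85.4
gripper_force: 0.0
```

Run:
```python
from plan import *
p,R=plan([((469.4,-238.2,9),52.7)])
```

```text
t 16.25 p [ 468.7 -238.9    9.4] yang 52.63 z [ 0.001 -0.001 -1.   ] q [-0.64  0.4   1.82 -0.    0.92 -1.55] F [-0.2 -0.3 -0.2] T [ 0.   -0.04  0.02] w 85.4 gf 0.0
-> (469.4, -238.2, 9) 52.7 offset [-0.001, 0.007, 0.003] turn [0.0, 0.001, -0.0]
```

Emit:
move_arm(hand=[0, 1, 1, 1, 1, 1, 1, 1], newtons=80, offset=[[0, 0, 0], [0, 0, 0], [0, 0, 0], [0, 0, 0], [0, 0, 0], [0, 0, 0], [0, 0, 0], [0, 0, 0]], turn=[[0, 0, 0], [0, 0, 0], [0, 0, 0], [0, 0, 0], [0, 0, 0], [0, 0, 0], [0, 0, 0], [0, 0, 0]])

```text
t: 17.05
ee_pos: [468.5, -239.2, 9.6]
tcp_rot: [[-0.795, 0.607, 0.001], [0.607, 0.795, -0.001], [-0.002, -0.0, -1.0]]
contact_force: [-1.4, -0.3, 5.5]
grip_width: 43.4
gripper_force: 83.1
```

Run:
```python
from plan import *
p,R=plan([((469.4,-238.2,150),52.7)])
im=get_image("top"); print([(r["p"],np.array(r["box"]).round(1).tolist()) for r in look_for("gear",im)[:2]])
```

```text
t 17.05 p [ 468.5 -239.2    9.6] yang 52.62 z [ 0.001 -0.001 -1.   ] q [-0.64  0.4   1.82 -0.    0.92 -1.55] F [-1.4 -0.3  5.5] T [ 0.01  0.18 -0.01] w 43.4 gf 83.1
-> (469.4, -238.2, 150) 52.7 offset [-0.002, 0.009, -0.936] turn [-0.0, 0.001, -0.0] 
[(0.72, [386.1, 260.6, 416.1, 305.7])]
```

Emit:
move_arm(hand=[1, 1, 1, 1, 1, 1, 1, 1], offset=[[0, 0, -0.05], [0, 0, -0.15], [0, 0, -0.3], [0, 0, -0.5], [0, 0, -0.7], [0, 0, -0.85], [0, 0, -0.94], [0, 0, -0.94]], turn=[[0, 0, 0], [0, 0, 0], [0, 0, 0], [0, 0, 0], [0, 0, 0], [0, 0, 0], [0, 0, 0], [0, 0, 0]])

```text
t: 17.95
ee_pos: [468.9, -239.2, 151.3]
tcp_rot: [[-0.795, 0.607, 0.003], [0.607, 0.795, -0.002], [-0.004, 0.0, -1.0]]
contact_force: [0.8, -0.5, -3.7]
grip_width: 43.7
gripper_force: 82.2
```

Run:
```python
from plan import *
p,R=plan([((513,-165,150),32),((558.6,-91.6,150),12.4)])
```

```text
t 17.95 p [ 468.9 -239.2  151.3] yang 52.61 z [ 0.003 -0.002 -1.   ] q [-0.64  0.18  1.74  0.    1.21 -1.55] F [ 0.8 -0.5 -3.7] T [-0.   -0.01 -0.01] w 43.7 gf 82.2
-> (513, -165, 150) 32 offset [0.066, 0.572, 0.009] turn [0.0, 0.001, 0.115] 
-> (558.6, -91.6, 150) 12.4 offset [0.255, 0.516, 0.0] turn [0.0, 0.0, 0.108]
```

Emit:
move_arm(hand=[1, 1, 1, 1, 1, 1, 1, 1], offset=[[0.01, 0.08, 0], [0.02, 0.2, 0], [0.04, 0.34, 0], [0.05, 0.48, 0], [0.066, 0.572, 0], [0.066, 0.572, 0], [0.066, 0.572, 0], [0.066, 0.572, 0]], turn=[[0, 0, 0.02], [0, 0, 0.045], [0, 0, 0.07], [0, 0, 0.095], [0, 0, 0.115], [0, 0, 0.115], [0, 0, 0.115], [0, 0, 0.115]])

```text
t: 18.75
ee_pos: [511.2, -164.6, 148.5]
tcp_rot: [[-0.529, 0.849, -0.002], [0.849, 0.529, 0.0], [0.001, -0.001, -1.0]]
contact_force: [0.4, 0.0, -3.6]
grip_width: 43.7
gripper_force: 82.2
```

Emit:
move_arm(hand=[1, 1, 1, 1, 1, 1, 1, 1], offset=[[0.05, 0.1, 0], [0.1, 0.2, 0], [0.15, 0.31, 0], [0.2, 0.42, 0], [0.255, 0.516, 0], [0.255, 0.516, 0], [0.255, 0.516, 0], [0.255, 0.516, 0]], turn=[[0, 0, 0.02], [0, 0, 0.04], [0, 0, 0.065], [0, 0, 0.09], [0, 0, 0.108], [0, 0, 0.108], [0, 0, 0.108], [0, 0, 0.108]])

```text
t: 19.55
ee_pos: [557.0, -91.9, 149.3]
tcp_rot: [[-0.216, 0.976, -0.001], [0.976, 0.216, -0.0], [-0.0, -0.001, -1.0]]
contact_force: [-0.3, 0.6, -3.3]
grip_width: 43.4
gripper_force: 82.4
```

Run:
```python
from plan import *
p,R=plan([((558.6,-91.6,125),12.4)])
im=get_image("scene"); a=im["color"][150:300,290:490,::-1]; cv2.imwrite('pics/s2.png',cv2.resize(a,(800,600),interpolation=cv2.INTER_CUBIC))
```

```text
t 19.55 p [557.  -91.9 149.3] yang 12.46 z [-0.001 -0.    -1.   ] q [-0.32  0.27  1.65 -0.    1.23 -0.53] F [-0.3  0.6 -3.3] T [-0.04 -0.01  0.03] w 43.4 gf 82.4
-> (558.6, -91.6, 125) 12.4 offset [-0.0, 0.011, 0.162] turn [-0.0, 0.0, 0.0]
```

View pics/s2.png

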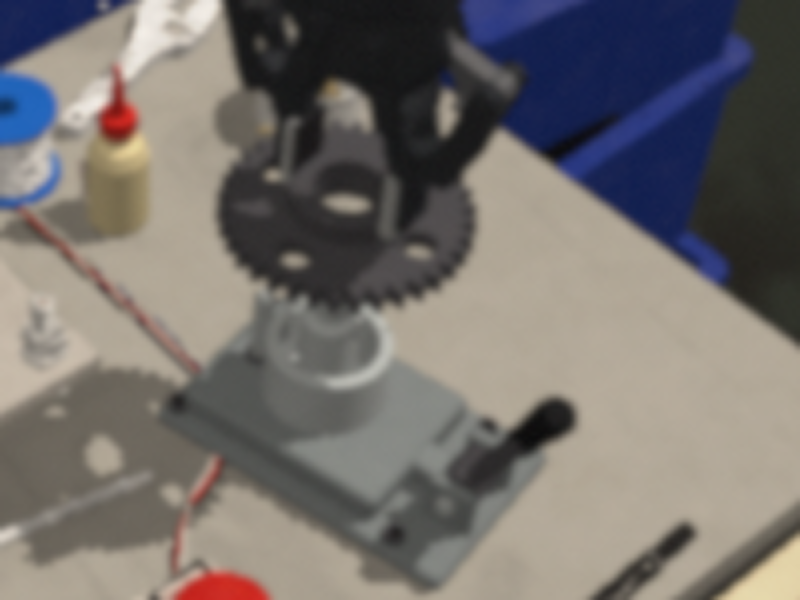

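Emit:
move_arm(hand=[1, 1, 1, 1, 1, 1, 1, 1], offset=[[0, 0.011, 0.05], [0, 0.011, 0.1], [0, 0.011, 0.15], [0, 0.011, 0.19], [0, 0.011, 0.19], [0, 0.011, 0.19], [0, 0.011, 0.19], [0, 0.011, 0.19]], turn=[[0, 0, 0], [0, 0, 0], [0, 0, 0], [0, 0, 0], [0, 0, 0], [0, 0, 0], [0, 0, 0], [0, 0, 0]])

```text
t: 20.4
ee_pos: [559.6, -90.7, 121.5]
tcp_rot: [[-0.216, 0.976, 0.001], [0.976, 0.216, -0.0], [-0.001, 0.001, -1.0]]
contact_force: [0.0, 0.1, -3.3]
grip_width: 43.9
gripper_force: 82.4
```

Emit:
move_arm(hand=[1, 1, 1, 1, 1, 1, 1, 1], offset=[[0, 0, 0.008], [0, 0, 0.016], [0, 0, 0.024], [0, 0, 0.032], [0, 0, 0.04], [0, 0, 0.04], [0, 0, 0.04], [0, 0, 0.04]], turn=[[0, 0, 0], [0, 0, 0], [0, 0, 0], [0, 0, 0], [0, 0, 0], [0, 0, 0], [0, 0, 0], [0, 0, 0]])

```text
t: 21.2
ee_pos: [559.3, -90.6, 115.1]
tcp_rot: [[-0.216, 0.976, 0.0], [0.976, 0.216, -0.0], [-0.0, 0.0, -1.0]]
contact_force: [0.3, 0.2, -3.0]
grip_width: 43.3
gripper_force: 82.4
```

Run:
```python
from plan import *
p,R=plan([((558.6,-91.6,112),12.4)])
```

```text
t 21.2 p [559.3 -90.6 115.1] yang 12.47 z [ 0. -0. -1.] q [-0.31  0.31  1.67 -0.    1.16 -0.53] F [ 0.3  0.2 -3. ] T [ 0.05  0.02 -0.  ] w 43.3 gf 82.4
-> (558.6, -91.6, 112) 12.4 offset [-0.005, -0.006, 0.021] turn [0.0, 0.0, 0.0]
```

Correct the drift, then lower slowly past the head.

Emit:
move_arm(hand=[1, 1, 1, 1, 1, 1, 1, 1], offset=[[-0.005, -0.006, 0], [-0.005, -0.006, 0.01], [-0.005, -0.006, 0.02], [-0.005, -0.006, 0.03], [-0.005, -0.006, 0.04], [-0.005, -0.006, 0.05], [-0.005, -0.006, 0.06], [-0.005, -0.006, 0.06]], turn=[[0, 0, 0], [0, 0, 0], [0, 0, 0], [0, 0, 0], [0, 0, 0], [0, 0, 0], [0, 0, 0], [0, 0, 0]])

```text
t: 22.0
ee_pos: [558.2, -91.4, 105.6]
tcp_rot: [[-0.216, 0.976, -0.001], [0.976, 0.216, 0.0], [0.0, -0.001, -1.0]]
contact_force: [0.1, -0.3, -2.7]
grip_width: 43.6
gripper_force: 82.3
```

Run:
```python
from plan import *
p,R=plan([((558.6,-91.6,100),12.4)])
```

```text
t 22.0 p [558.2 -91.4 105.6] yang 12.47 z [-0.001  0.    -1.   ] q [-0.32  0.32  1.68  0.    1.14 -0.53] F [ 0.1 -0.3 -2.7] T [0.17 0.1  0.01] w 43.6 gf 82.3
-> (558.6, -91.6, 100) 12.4 offset [-0.002, 0.002, 0.038] turn [-0.0, -0.0, 0.0]
```

Emit:
move_arm(hand=[1, 1, 1, 1, 1, 1, 1, 1], offset=[[0, 0, 0.02], [0, 0, 0.04], [0, 0, 0.06], [0, 0, 0.08], [0, 0, 0.1], [0, 0, 0.12], [0, 0, 0.14], [0, 0, 0.14]], turn=[[0, 0, 0], [0, 0, 0], [0, 0, 0], [0, 0, 0], [0, 0, 0], [0, 0, 0], [0, 0, 0], [0, 0, 0]])

```text
t: 22.8
ee_pos: [558.2, -91.4, 84.3]
tcp_rot: [[-0.216, 0.976, -0.001], [0.976, 0.216, 0.0], [0.0, -0.001, -1.0]]
contact_force: [-1.0, 0.9, -3.6]
grip_width: 43.4
gripper_force: 82.3
```

Run:
```python
from plan import *
p,R=plan([((558.6,-91.6,80),12.4)])
```

```text
t 22.8 p [558.2 -91.4  84.3] yang 12.47 z [-0.001  0.    -1.   ] q [-0.32  0.35  1.69  0.    1.1  -0.53] F [-1.   0.9 -3.6] T [0.18 0.24 0.02] w 43.4 gf 82.3
-> (558.6, -91.6, 80) 12.4 offset [-0.002, 0.002, 0.029] turn [-0.0, -0.0, 0.0]
```

Emit:
move_arm(hand=[1, 1, 1, 1, 1, 1, 1, 1], offset=[[0, 0, 0.01], [0, 0, 0.02], [0, 0, 0.03], [0, 0, 0.04], [0, 0, 0.05], [0, 0, 0.06], [0, 0, 0.065], [0, 0, 0.065]], turn=[[0, 0, 0], [0, 0, 0], [0, 0, 0], [0, 0, 0], [0, 0, 0], [0, 0, 0], [0, 0, 0], [0, 0, 0]])

```text
t: 23.6
ee_pos: [558.3, -91.4, 75.0]
tcp_rot: [[-0.216, 0.976, -0.001], [0.976, 0.216, 0.0], [0.0, -0.0, -1.0]]
contact_force: [-3.7, 2.5, -2.1]
grip_width: 43.8
gripper_force: 82.6
```

Run:
```python
from plan import *
p,R=plan([((558.6,-91.6,71.6),12.4)])
```

```text
t 23.6 p [558.3 -91.4  75. ] yang 12.47 z [-0.001  0.    -1.   ] q [-0.32  0.36  1.69  0.    1.08 -0.53] F [-3.7  2.5 -2.1] T [ 0.41  0.54 -0.04] w 43.8 gf 82.6
-> (558.6, -91.6, 71.6) 12.4 offset [-0.002, 0.002, 0.023] turn [-0.0, -0.0, 0.0]
```

Emit:
move_arm(hand=[1, 1, 1, 1, 1, 1, 1, 1], offset=[[0.004, -0.004, 0.005], [0.004, -0.004, 0.01], [0.004, -0.004, 0.015], [0.004, -0.004, 0.02], [0.004, -0.004, 0.025], [0.004, -0.004, 0.03], [0.004, -0.004, 0.03], [0.004, -0.004, 0.03]], turn=[[0, 0, 0], [0, 0, 0], [0, 0, 0], [0, 0, 0], [0, 0, 0], [0, 0, 0], [0, 0, 0], [0, 0, 0]])

```text
t: 24.4
ee_pos: [558.2, -91.3, 71.6]
tcp_rot: [[-0.216, 0.976, 0.001], [0.976, 0.216, -0.001], [-0.001, 0.001, -1.0]]
contact_force: [-3.9, 1.6, 5.1]
grip_width: 43.8
gripper_force: 83.3
```

Run:
```python
from plan import *
p,R=state()
```

```text
t 24.4 p [558.2 -91.3  71.6] yang 12.48 z [ 0.001 -0.001 -1.   ] q [-0.31  0.37  1.7  -0.    1.08 -0.53] F [-3.9  1.6  5.1] T [0.22 0.78 0.01] w 43.8 gf 83.3
```

Emit:
move_arm(hand=[1, 1, 1, 1, 1, 1, 1, 1], offset=[[0, -0.003, -0.007], [0, -0.006, -0.007], [0, -0.01, -0.007], [0, -0.01, -0.007], [0, -0.01, -0.007], [0, -0.01, -0.007], [0, -0.01, -0.007], [0, -0.01, -0.007]], turn=[[0, 0, 0], [0, 0, 0], [0, 0, 0], [0, 0, 0], [0, 0, 0], [0, 0, 0], [0, 0, 0], [0, 0, 0]])

```text
t: 25.2
ee_pos: [556.1, -91.3, 71.6]
tcp_rot: [[-0.216, 0.976, -0.0], [0.976, 0.216, 0.0], [0.0, -0.0, -1.0]]
contact_force: [1.1, 0.2, -3.1]
grip_width: 43.8
gripper_force: 82.4
```

Emit:
move_arm(hand=[1, 1, 1, 1, 1, 1, 1, 1], offset=[[0, -0.003, 0], [0, -0.006, 0], [0, -0.01, 0], [0, -0.01, 0], [0, -0.01, 0], [0, -0.01, 0], [0, -0.01, 0], [0, -0.01, 0]], turn=[[0, 0, 0], [0, 0, 0], [0, 0, 0], [0, 0, 0], [0, 0, 0], [0, 0, 0], [0, 0, 0], [0, 0, 0]])

```text
t: 26.0
ee_pos: [555.6, -91.3, 71.8]
tcp_rot: [[-0.216, 0.976, 0.002], [0.976, 0.216, 0.001], [0.0, 0.002, -1.0]]
contact_force: [4.9, 2.4, -7.0]
grip_width: 43.3
gripper_force: 82.2
```

Run:
```python
from plan import *
p,R=state()
y=R[:,1]; print(p@y, np.array([558.2,-91.3,71.6])@y)
```

```text
t 26.0 p [555.6 -91.3  71.8] yang 12.47 z [ 0.002  0.001 -1.   ] q [-0.32  0.36  1.7   0.    1.07 -0.54] F [ 4.9  2.4 -7. ] T [ 0.38 -0.75 -0.04] w 43.3 gf 82.2
522.8582561833632 525.4495738747527
```

Emit:
move_arm(hand=[1, 1, 1, 1, -1, -1, -1, -1], offset=[[0, 0.01, 0.004], [0, 0.01, 0.01], [0, 0.01, 0.012], [0, 0.01, 0.012], [0, 0.01, 0.012], [0, 0.01, 0.012], [0, 0.01, 0.012], [0, 0.01, 0.012]], turn=[[0, 0, 0], [0, 0, 0], [0, 0, 0], [0, 0, 0], [0, 0, 0], [0, 0, 0], [0, 0, 0], [0, 0, 0]])

```text
t: 26.8
ee_pos: [556.3, -91.6, 70.0]
tcp_rot: [[-0.216, 0.976, -0.0], [0.976, 0.216, -0.0], [-0.0, -0.0, -1.0]]
contact_force: [-0.2, -0.4, -0.1]
grip_width: 85.4
gripper_force: 0.0
```

Run:
```python
from plan import *
p,R=plan([((556.5,-91,200),12.4),((505,40,200),50),((450,150,200),90),((391.3,216,120),114.6),((391.3,216,12),114.6)])
```

```text
t 26.8 p [556.3 -91.6  70. ] yang 12.47 z [-0. -0. -1.] q [-0.32  0.37  1.7  -0.    1.07 -0.53] F [-0.2 -0.4 -0.1] T [-0.01  0.04  0.07] w 85.4 gf 0.0
-> (556.5, -91, 200) 12.4 offset [0.004, 0.002, -0.866] turn [-0.0, 0.0, 0.0] 
-> (505, 40, 200) 50 offset [0.927, -0.147, -0.001] turn [-0.0, 0.0, -0.209] 
-> (450, 150, 200) 90 offset [0.751, 0.327, 0.0] turn [-0.0, 0.0, -0.222] 
-> (391.3, 216, 120) 114.6 offset [0.391, 0.441, 0.533] turn [-0.0, -0.0, -0.136] 
-> (391.3, 216, 12) 114.6 offset [0.0, -0.0, 0.72] turn [-0.0, -0.0, -0.0]
```

Emit:
move_arm(hand=[-1, -1, -1, -1, -1, -1, -1, -1], offset=[[0, 0, -0.05], [0, 0, -0.25], [0, 0, -0.5], [0, 0, -0.75], [0, 0, -0.866], [0, 0, -0.866], [0, 0, -0.866], [0, 0, -0.866]], turn=[[0, 0, 0], [0, 0, 0], [0, 0, 0], [0, 0, 0], [0, 0, 0], [0, 0, 0], [0, 0, 0], [0, 0, 0]])

```text
t: 27.6
ee_pos: [555.0, -91.0, 197.9]
tcp_rot: [[-0.216, 0.976, -0.004], [0.976, 0.216, 0.001], [0.002, -0.003, -1.0]]
contact_force: [0.2, -0.0, -0.4]
grip_width: 85.5
gripper_force: 0.0
```

Emit:
move_arm(hand=[-1, -1, -1, -1, -1, -1, -1, -1], offset=[[0.2, -0.03, 0], [0.4, -0.06, 0], [0.6, -0.09, 0], [0.8, -0.12, 0], [0.927, -0.147, 0], [0.927, -0.147, 0], [0.927, -0.147, 0], [0.927, -0.147, 0]], turn=[[0, 0, -0.04], [0, 0, -0.08], [0, 0, -0.12], [0, 0, -0.16], [0, 0, -0.209], [0, 0, -0.209], [0, 0, -0.209], [0, 0, -0.209]])

```text
t: 28.4
ee_pos: [504.8, 38.9, 199.2]
tcp_rot: [[-0.766, 0.643, -0.001], [0.643, 0.766, -0.0], [0.001, -0.001, -1.0]]
contact_force: [0.3, 0.7, 0.2]
grip_width: 85.2
gripper_force: 0.0
```

Emit:
move_arm(hand=[-1, -1, -1, -1, -1, -1, -1, -1], offset=[[0.15, 0.07, 0], [0.3, 0.13, 0], [0.45, 0.2, 0], [0.6, 0.26, 0], [0.751, 0.327, 0], [0.751, 0.327, 0], [0.751, 0.327, 0], [0.751, 0.327, 0]], turn=[[0, 0, -0.04], [0, 0, -0.08], [0, 0, -0.12], [0, 0, -0.16], [0, 0, -0.2], [0, 0, -0.222], [0, 0, -0.222], [0, 0, -0.222]])

```text
t: 29.2
ee_pos: [450.3, 148.8, 199.8]
tcp_rot: [[-1.0, 0.002, -0.0], [0.002, 1.0, -0.0], [0.0, -0.0, -1.0]]
contact_force: [0.2, -0.2, 0.1]
grip_width: 85.4
gripper_force: 0.0
```

Emit:
move_arm(hand=[-0.3, -0.3, -0.3, -0.3, -0.3, -0.3, -0.3, -0.3], offset=[[0.1, 0.11, 0.1], [0.2, 0.22, 0.2], [0.3, 0.33, 0.35], [0.391, 0.441, 0.45], [0.391, 0.441, 0.533], [0.391, 0.441, 0.533], [0.391, 0.441, 0.533], [0.391, 0.441, 0.533]], turn=[[0, 0, -0.04], [0, 0, -0.08], [0, 0, -0.12], [0, 0, -0.136], [0, 0, -0.136], [0, 0, -0.136], [0, 0, -0.136], [0, 0, -0.136]])

```text
t: 30.0
ee_pos: [392.8, 215.2, 121.0]
tcp_rot: [[-0.911, -0.413, 0.002], [-0.413, 0.911, 0.0], [-0.002, -0.001, -1.0]]
contact_force: [0.2, -0.9, -0.1]
grip_width: 55.6
gripper_force: 0.0
```

Run:
```python
from plan import *
p,R=plan([((391.3,216,12),114.6)])
im=get_image("top"); np.set_printoptions(precision=2,suppress=True)
MOD['gs']=[(P+[0,0,62],n) for P,n in MOD['gear']]
v=[fit(im,'gs',(559.5,-91,.216),.6,span=4,yspan=.1)]; print(v)
P,_=pts(im); d=np.hypot(P[:,0]-v[0][0][0],P[:,1]-v[0][0][1]); a=np.arctan2(P[:,1]+91,P[:,0]-559)
for k in range(8):
    m=(d>30)&(d<54)&(abs((a-k*np.pi/4+np.pi)%(2*np.pi)-np.pi)<.4); h=(d>19)&(d<25)&(abs((a-k*np.pi/4+np.pi)%(2*np.pi)-np.pi)<.4)
    print(k,np.median(P[m,2]).round(1),np.median(P[h,2]).round(1))
```

```text
t 30.0 p [392.8 215.2 121. ] yang 114.41 z [ 0.002  0.    -1.   ] q [ 0.31  0.06  1.95 -0.    1.12 -1.69] F [ 0.2 -0.9 -0.1] T [0.04 0.03 0.02] w 55.6 gf 0.0
-> (391.3, 216, 12) 114.6 offset [0.009, 0.009, 0.727] turn [-0.0, 0.001, -0.001] 
[(array([558.91, -92.43,   0.21]), np.float64(113.41966247558594))]
0 71.9 82.4
1 71.8 83.0
2 70.8 84.4
3 72.1 84.6
4 71.5 83.4
5 72.1 84.3
6 71.7 84.4
7 72.3 84.8
```

Emit:
move_arm(hand=[-0.3, -0.3, -0.3, -0.3, -0.3, -0.3, -0.3, -0.3], offset=[[0.009, 0.009, 0.15], [0.009, 0.009, 0.3], [0.009, 0.009, 0.45], [0.009, 0.009, 0.6], [0.009, 0.009, 0.68], [0.009, 0.009, 0.72], [0.009, 0.009, 0.72], [0.009, 0.009, 0.72]], turn=[[0, 0, 0], [0, 0, 0], [0, 0, 0], [0, 0, 0], [0, 0, 0], [0, 0, 0], [0, 0, 0], [0, 0, 0]])

```text
t: 30.85
ee_pos: [390.3, 216.5, 12.8]
tcp_rot: [[-0.91, -0.415, 0.002], [-0.415, 0.91, 0.001], [-0.002, -0.0, -1.0]]
contact_force: [0.3, -0.1, 0.8]
grip_width: 55.5
gripper_force: 0.0
```

Emit:
move_arm(hand=[0.3, 1, 1, 1, 1, 1, 1, 1], newtons=50, offset=[[0, 0, 0], [0, 0, 0], [0, 0, 0], [0, 0, 0], [0, 0, 0], [0, 0, 0], [0, 0, 0], [0, 0, 0]], turn=[[0, 0, 0], [0, 0, 0], [0, 0, 0], [0, 0, 0], [0, 0, 0], [0, 0, 0], [0, 0, 0], [0, 0, 0]])

```text
t: 31.65
ee_pos: [389.8, 216.5, 12.6]
tcp_rot: [[-0.91, -0.415, 0.001], [-0.415, 0.91, 0.0], [-0.001, -0.0, -1.0]]
contact_force: [-0.7, -0.9, 5.8]
grip_width: 9.0
gripper_force: 49.6
```

Run:
```python
from plan import *
p,R=state()
im=get_image("top"); np.set_printoptions(precision=2,suppress=True)
MOD['w2']=MOD['slotted_washer'][:4]
v,s=fit(im,'w2',(432,232.5,.43),.6,span=4,yspan=.1); w=v[:2]-[2.4,-.4]; print(v,s,'washer in tool',R.T@(np.r_[w,0]-p))
plan([(tuple(p+[0,0,138]),None),((448,150,150),80),((500,50,150),45)],p,R)
```

```text
t 31.65 p [389.8 216.5  12.6] yang 114.54 z [ 0.001  0.    -1.   ] q [ 0.31  0.26  2.01  0.    0.87 -1.69] F [-0.7 -0.9  5.8] T [-0.08  0.19  0.06] w 9.0 gf 49.6
[432.81 231.96   0.47] 102.81616973876953 washer in tool [-43.47  -2.45  12.65]
-> (np.float64(389.83253197309125), np.float64(216.53110249317177), np.float64(150.6016959332214)) None offset [-0.001, -0.0, -0.92] turn [0.0, 0.0, 0.0] 
-> (448, 150, 150) 80 offset [-0.168, -0.565, 0.004] turn [0.0, 0.0, 0.192] 
-> (500, 50, 150) 45 offset [-0.458, -0.596, 0.0] turn [0.0, 0.0, 0.194]
```

Emit:
move_arm(hand=[1, 1, 1, 1, 1, 1, 1, 1], offset=[[0, 0, -0.05], [0, 0, -0.15], [0, 0, -0.3], [0, 0, -0.5], [0, 0, -0.7], [0, 0, -0.85], [0, 0, -0.92], [0, 0, -0.92]], turn=[[0, 0, 0], [0, 0, 0], [0, 0, 0], [0, 0, 0], [0, 0, 0], [0, 0, 0], [0, 0, 0], [0, 0, 0]])

```text
t: 32.5
ee_pos: [390.1, 216.6, 151.2]
tcp_rot: [[-0.91, -0.415, 0.003], [-0.415, 0.91, 0.001], [-0.003, -0.0, -1.0]]
contact_force: [0.8, -0.5, -1.5]
grip_width: 9.4
gripper_force: 48.7
```

Emit:
move_arm(hand=[1, 1, 1, 1, 1, 1, 1, 1], offset=[[-0.02, -0.07, 0], [-0.05, -0.17, 0], [-0.08, -0.29, 0], [-0.12, -0.41, 0], [-0.15, -0.51, 0], [-0.168, -0.565, 0], [-0.168, -0.565, 0], [-0.168, -0.565, 0]], turn=[[0, 0, 0.03], [0, 0, 0.06], [0, 0, 0.1], [0, 0, 0.14], [0, 0, 0.17], [0, 0, 0.192], [0, 0, 0.192], [0, 0, 0.192]])

```text
t: 33.3
ee_pos: [446.1, 149.6, 148.4]
tcp_rot: [[-0.985, 0.173, -0.004], [0.173, 0.985, -0.0], [0.003, -0.001, -1.0]]
contact_force: [-0.4, 0.4, -0.8]
grip_width: 9.0
gripper_force: 48.8
```

Emit:
move_arm(hand=[1, 1, 1, 1, 1, 1, 1, 1], offset=[[-0.06, -0.08, 0], [-0.14, -0.18, 0], [-0.23, -0.3, 0], [-0.32, -0.42, 0], [-0.4, -0.53, 0], [-0.458, -0.596, 0], [-0.458, -0.596, 0], [-0.458, -0.596, 0]], turn=[[0, 0, 0.03], [0, 0, 0.06], [0, 0, 0.1], [0, 0, 0.14], [0, 0, 0.17], [0, 0, 0.194], [0, 0, 0.194], [0, 0, 0.194]])

```text
t: 34.1
ee_pos: [498.6, 50.4, 149.3]
tcp_rot: [[-0.709, 0.705, -0.002], [0.705, 0.709, 0.001], [0.002, -0.001, -1.0]]
contact_force: [-0.9, -0.4, -0.9]
grip_width: 8.9
gripper_force: 48.9
```

Run:
```python
from plan import *
p,R=plan([((534.4,9.7,150),12.47),((534.4,9.7,98.2),12.47)])
```

```text
t 34.1 p [498.6  50.4 149.3] yang 45.19 z [-0.002  0.001 -1.   ] q [-0.07  0.14  1.8   0.    1.2  -0.86] F [-0.9 -0.4 -0.9] T [-0.    0.01  0.04] w 8.9 gf 48.9
-> (534.4, 9.7, 150) 12.47 offset [-0.36, -0.024, -0.005] turn [-0.0, -0.0, 0.182] 
-> (534.4, 9.7, 98.2) 12.47 offset [-0.001, 0.001, 0.345] turn [-0.0, -0.0, -0.0]
```

Emit:
move_arm(hand=[1, 1, 1, 1, 1, 1, 1, 1], offset=[[-0.05, 0, 0], [-0.12, -0.01, 0], [-0.2, -0.02, 0], [-0.28, -0.02, 0], [-0.34, -0.02, 0], [-0.36, -0.024, 0], [-0.36, -0.024, 0], [-0.36, -0.024, 0]], turn=[[0, 0, 0.03], [0, 0, 0.06], [0, 0, 0.1], [0, 0, 0.14], [0, 0, 0.17], [0, 0, 0.182], [0, 0, 0.182], [0, 0, 0.182]])

```text
t: 34.9
ee_pos: [534.4, 10.0, 149.6]
tcp_rot: [[-0.216, 0.976, -0.001], [0.976, 0.216, 0.001], [0.001, -0.001, -1.0]]
contact_force: [0.2, -0.2, -1.2]
grip_width: 9.4
gripper_force: 48.9
```

Emit:
move_arm(hand=[1, 1, 1, 1, 1, 1, 1, 1], offset=[[0, 0, 0.05], [0, 0, 0.12], [0, 0, 0.2], [0, 0, 0.28], [0, 0, 0.345], [0, 0, 0.345], [0, 0, 0.345], [0, 0, 0.345]], turn=[[0, 0, 0], [0, 0, 0], [0, 0, 0], [0, 0, 0], [0, 0, 0], [0, 0, 0], [0, 0, 0], [0, 0, 0]])

```text
t: 35.7
ee_pos: [535.8, 8.9, 98.7]
tcp_rot: [[-0.213, 0.977, 0.001], [0.977, 0.213, -0.0], [-0.0, 0.001, -1.0]]
contact_force: [-0.4, 0.2, -1.7]
grip_width: 9.4
gripper_force: 48.8
```

Run:
```python
from plan import *
p,R=plan([((534.4,9.7,98.2),12.47)])
im=get_image("scene"); a=im["color"][150:300,260:460,::-1]; cv2.imwrite('pics/s3.png',cv2.resize(a,(800,600),interpolation=cv2.INTER_CUBIC))
```

```text
t 35.7 p [535.8   8.9  98.7] yang 12.29 z [ 0.001 -0.    -1.   ] q [-0.15  0.27  1.76 -0.    1.11 -0.36] F [-0.4  0.2 -1.7] T [ 0.06 -0.02 -0.02] w 9.4 gf 48.8
-> (534.4, 9.7, 98.2) 12.47 offset [0.007, -0.008, 0.004] turn [0.0, 0.0, -0.001]
```

View pics/s3.png

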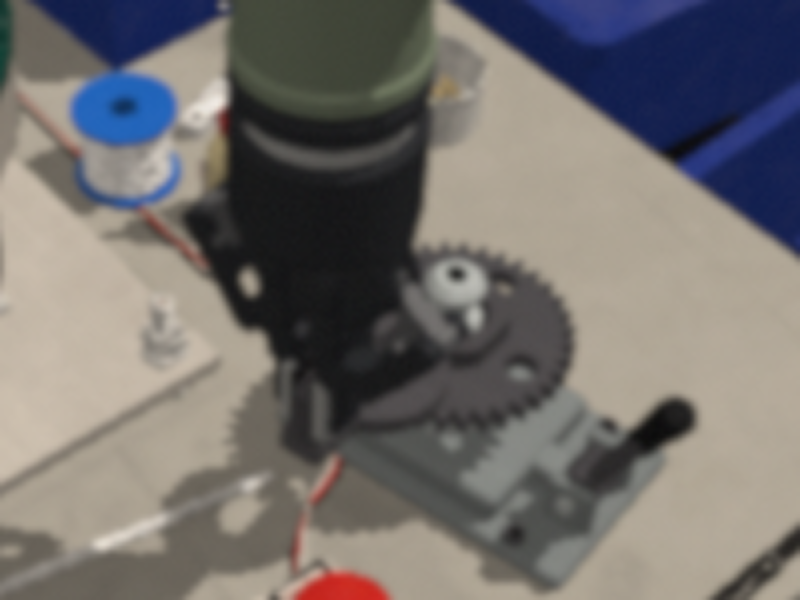

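Emit:
move_arm(hand=[1, 1, 1, 1, 1, 1, 1, 1], offset=[[-0.01, -0.006, 0.003], [-0.03, -0.006, 0.003], [-0.05, -0.006, 0.003], [-0.07, -0.006, 0.003], [-0.09, -0.006, 0.003], [-0.1, -0.006, 0.003], [-0.1, -0.006, 0.003], [-0.1, -0.006, 0.003]], turn=[[0, 0, -0.001], [0, 0, -0.001], [0, 0, -0.001], [0, 0, -0.001], [0, 0, -0.001], [0, 0, -0.001], [0, 0, -0.001], [0, 0, -0.001]])

```text
t: 36.55
ee_pos: [537.5, -5.9, 97.7]
tcp_rot: [[-0.216, 0.976, -0.0], [0.976, 0.216, 0.0], [0.0, -0.0, -1.0]]
contact_force: [0.1, 0.5, -1.1]
grip_width: 9.1
gripper_force: 48.8
```

```bash
cat >> plan.py <<'E'
Y=np.array([.976,.216]); X=np.array([-.216,.976])
def uv():
    p,R=state(); print("u-524.1:",round(p[:2]@Y-524.1,2),"centre dist:",round(p[:2]@X+209-43,1),"underside",round(p[2]-12.6,1)); return p,R
E
python3 -c "
from plan import *
uv()"
```

```text
t 36.55 p [537.5  -5.9  97.7] yang 12.47 z [-0.  0. -1.] q [-0.17  0.28  1.75  0.    1.11 -0.39] F [ 0.1  0.5 -1.1] T [0.08 0.04 0.06] w 9.1 gf 48.8
u-524.1: -0.82 centre dist: 44.2 underside 85.1
```

Emit:
move_arm(hand=[1, 1, 1, 1, 1, 1, 1, 1], offset=[[0, 0.004, 0], [-0.01, 0.004, 0], [-0.02, 0.004, 0], [-0.03, 0.004, 0], [-0.03, 0.004, 0], [-0.03, 0.004, 0], [-0.03, 0.004, 0], [-0.03, 0.004, 0]], turn=[[0, 0, 0], [0, 0, 0], [0, 0, 0], [0, 0, 0], [0, 0, 0], [0, 0, 0], [0, 0, 0], [0, 0, 0]])

```text
t: 37.35
ee_pos: [539.0, -10.1, 97.8]
tcp_rot: [[-0.216, 0.976, -0.0], [0.976, 0.216, 0.0], [0.0, -0.0, -1.0]]
contact_force: [-1.0, 0.2, -1.6]
grip_width: 9.3
gripper_force: 48.8
```

```bash
python3 -c "
from plan import *
uv()"
```

```text
t 37.35 p [539.  -10.1  97.8] yang 12.48 z [-0.  0. -1.] q [-0.18  0.28  1.75  0.    1.11 -0.4 ] F [-1.   0.2 -1.6] T [-0.    0.03 -0.  ] w 9.3 gf 48.8
u-524.1: -0.22 centre dist: 39.7 underside 85.2
```

Emit:
move_arm(hand=[1, 1, 1, 1, 1, 1, 1, 1], offset=[[-0.01, 0.001, 0], [-0.02, 0.001, 0], [-0.03, 0.001, 0], [-0.04, 0.001, 0], [-0.05, 0.001, 0], [-0.06, 0.001, 0], [-0.06, 0.001, 0], [-0.06, 0.001, 0]], turn=[[0, 0, 0], [0, 0, 0], [0, 0, 0], [0, 0, 0], [0, 0, 0], [0, 0, 0], [0, 0, 0], [0, 0, 0]])

```text
t: 38.15
ee_pos: [541.1, -18.9, 97.8]
tcp_rot: [[-0.216, 0.976, -0.0], [0.976, 0.216, 0.0], [0.0, -0.0, -1.0]]
contact_force: [0.3, -0.2, -0.6]
grip_width: 9.2
gripper_force: 48.8
```

```bash
python3 -c "
from plan import *
uv()"
```

```text
t 38.15 p [541.1 -18.9  97.8] yang 12.46 z [-0.  0. -1.] q [-0.19  0.29  1.74  0.    1.11 -0.41] F [ 0.3 -0.2 -0.6] T [ 0.01 -0.03  0.05] w 9.2 gf 48.8
u-524.1: -0.06 centre dist: 30.6 underside 85.2
```

Emit:
move_arm(hand=[1, 1, 1, 1, 1, 1, 1, 1], offset=[[-0.015, 0, 0], [-0.03, 0, 0], [-0.045, 0, 0], [-0.06, 0, 0], [-0.075, 0, 0], [-0.09, 0, 0], [-0.1, 0, 0], [-0.1, 0, 0]], turn=[[0, 0, 0], [0, 0, 0], [0, 0, 0], [0, 0, 0], [0, 0, 0], [0, 0, 0], [0, 0, 0], [0, 0, 0]])

```text
t: 38.95
ee_pos: [544.5, -33.8, 97.8]
tcp_rot: [[-0.216, 0.976, 0.0], [0.976, 0.216, -0.0], [-0.0, 0.0, -1.0]]
contact_force: [0.3, 0.1, -0.8]
grip_width: 9.2
gripper_force: 48.8
```

```bash
python3 -c "
from plan import *
uv()"
```

```text
t 38.95 p [544.5 -33.8  97.8] yang 12.45 z [ 0. -0. -1.] q [-0.22  0.29  1.73 -0.    1.11 -0.44] F [ 0.3  0.1 -0.8] T [ 0.11 -0.03  0.03] w 9.2 gf 48.8
u-524.1: 0.0 centre dist: 15.4 underside 85.2
```

Emit:
move_arm(hand=[1, 1, 1, 1, 1, 1, 1, 1], offset=[[-0.015, 0, 0], [-0.03, 0, 0], [-0.045, 0, 0], [-0.06, 0, 0], [-0.075, 0, 0], [-0.085, 0, 0], [-0.09, 0, 0], [-0.09, 0, 0]], turn=[[0, 0, 0], [0, 0, 0], [0, 0, 0], [0, 0, 0], [0, 0, 0], [0, 0, 0], [0, 0, 0], [0, 0, 0]])

```text
t: 39.75
ee_pos: [547.3, -46.9, 97.8]
tcp_rot: [[-0.216, 0.976, 0.0], [0.976, 0.216, -0.0], [-0.0, 0.0, -1.0]]
contact_force: [0.1, 0.2, -1.6]
grip_width: 8.9
gripper_force: 48.8
```

Emit:
move_arm(hand=[1, 1, 1, 1, 1, 1, 1, 1], offset=[[-0.003, 0, 0], [-0.006, 0, 0], [-0.009, 0, 0], [-0.012, 0, 0], [-0.012, 0, 0], [-0.012, 0, 0], [-0.012, 0, 0], [-0.012, 0, 0]], turn=[[0, 0, 0], [0, 0, 0], [0, 0, 0], [0, 0, 0], [0, 0, 0], [0, 0, 0], [0, 0, 0], [0, 0, 0]])

```text
t: 40.55
ee_pos: [547.7, -48.5, 97.8]
tcp_rot: [[-0.216, 0.976, -0.0], [0.976, 0.216, -0.0], [-0.0, -0.0, -1.0]]
contact_force: [-0.1, -0.5, -2.0]
grip_width: 9.3
gripper_force: 48.8
```

```bash
python3 -c "
from plan import *
uv()"
```

```text
t 40.55 p [547.7 -48.5  97.8] yang 12.48 z [-0. -0. -1.] q [-0.25  0.3   1.72 -0.    1.12 -0.46] F [-0.1 -0.5 -2. ] T [ 0.06 -0.02  0.03] w 9.3 gf 48.8
u-524.1: -0.04 centre dist: 0.4 underside 85.2
```

Creep until the slot's end touches the neck.

Emit:
move_arm(hand=[1, 1, 1, 1, 1, 1, 1, 1], offset=[[-0.003, 0, 0], [-0.006, 0, 0], [-0.009, 0, 0], [-0.012, 0, 0], [-0.012, 0, 0], [-0.012, 0, 0], [-0.012, 0, 0], [-0.012, 0, 0]], turn=[[0, 0, 0], [0, 0, 0], [0, 0, 0], [0, 0, 0], [0, 0, 0], [0, 0, 0], [0, 0, 0], [0, 0, 0]])

```text
t: 41.35
ee_pos: [547.8, -49.3, 97.8]
tcp_rot: [[-0.216, 0.976, -0.001], [0.976, 0.216, 0.002], [0.002, -0.0, -1.0]]
contact_force: [-0.9, 5.3, 0.7]
grip_width: 9.4
gripper_force: 49.0
```

```bash
python3 -c "
from plan import *
uv()"
```

```text
t 41.35 p [547.8 -49.3  97.8] yang 12.48 z [-0.001  0.002 -1.   ] q [-0.25  0.3   1.72  0.    1.12 -0.47] F [-0.9  5.3  0.7] T [ 0.92  0.15 -0.01] w 9.4 gf 49.0
u-524.1: -0.08 centre dist: -0.5 underside 85.2
```

Emit:
move_arm(hand=[1, 1, 1, 1, 1, 1, 1, 1], offset=[[0.012, 0, 0], [0.012, 0, 0.003], [0.012, 0, 0.006], [0.012, 0, 0.009], [0.012, 0, 0.012], [0.012, 0, 0.012], [0.012, 0, 0.012], [0.012, 0, 0.012]], turn=[[0, 0, 0], [0, 0, 0], [0, 0, 0], [0, 0, 0], [0, 0, 0], [0, 0, 0], [0, 0, 0], [0, 0, 0]])

```text
t: 42.15
ee_pos: [547.9, -48.9, 96.5]
tcp_rot: [[-0.216, 0.976, 0.001], [0.976, 0.216, -0.001], [-0.001, 0.0, -1.0]]
contact_force: [-2.0, -1.2, 4.5]
grip_width: 9.3
gripper_force: 49.8
```

```bash
python3 -c "
from plan import *
uv()"
```

```text
t 42.15 p [547.9 -48.9  96.5] yang 12.48 z [ 0.001 -0.001 -1.   ] q [-0.25  0.3   1.72 -0.    1.11 -0.46] F [-2.  -1.2  4.5] T [-0.27  0.36 -0.09] w 9.3 gf 49.8
u-524.1: 0.09 centre dist: -0.1 underside 83.9
```

Emit:
move_arm(hand=[1, 1, -0.4, -0.4, -0.4, -0.4, -0.4, -0.4], offset=[[0.005, 0, 0], [0.005, 0, 0], [0.005, 0, 0], [0.005, 0, 0], [0.005, 0, 0], [0.005, 0, 0], [0.005, 0, -0.1], [0.005, 0, -0.3]], turn=[[0, 0, 0], [0, 0, 0], [0, 0, 0], [0, 0, 0], [0, 0, 0], [0, 0, 0], [0, 0, 0], [0, 0, 0]])

```text
t: 42.95
ee_pos: [545.3, -47.1, 139.4]
tcp_rot: [[-0.216, 0.976, -0.006], [0.976, 0.216, 0.002], [0.003, -0.006, -1.0]]
contact_force: [0.4, 0.0, -0.0]
grip_width: 60.0
gripper_force: 0.0
```

Emit:
move_arm(hand=[1, 1, 1, 1, 1, 1, 1, 1], offset=[[0, 0, -0.2], [0, 0, -0.4], [0.1, -0.2, -0.5], [0.2, -0.4, -0.5], [0.3, -0.6, -0.5], [0.3, -0.8, -0.5], [0.3, -1, -0.5], [0.3, -1, -0.5]], turn=[[0, 0, 0], [0, 0, 0], [0, 0, 0], [0, 0, 0], [0, 0, 0], [0, 0, 0], [0, 0, 0], [0, 0, 0]])

```text
t: 43.75
ee_pos: [388.6, -36.0, 216.4]
tcp_rot: [[-0.215, 0.977, -0.0], [0.977, 0.215, -0.0], [-0.0, -0.001, -1.0]]
contact_force: [0.5, -0.4, 0.5]
grip_width: -0.4
gripper_force: 0.0
```

Run:
```python
from plan import *
p,R=state(); out=[]
for cam,z,c in [("scene",82,(554,-90)),("top",94,(559,-92))]:
    im=get_image(cam)
    if cam=="scene": o=cv2.resize(im["color"][170:300,300:473,::-1],(400,300),interpolation=cv2.INTER_CUBIC)
    else: o=ortho(im,c,z,60,300); o=np.hstack([o,np.zeros((300,100,3),np.uint8)])
    for r in trace("cam_lever",im)[:1]:
        P,_=pts(im,r["region"]); print(cam,r["p"],r["box"],np.percentile(P,[5,50,95],axis=0).round())
    out.append(o)
cv2.imwrite('pics/s4.png',np.hstack(out))
```

```text
t 43.75 p [388.6 -36.  216.4] yang 12.42 z [-0. -0. -1.] q [-0.31 -0.19  1.98 -0.    1.36 -0.53] F [ 0.5 -0.4  0.5] T [-0.03 -0.05 -0.03] w -0.4 gf 0.0
scene 0.54 [402.8, 251.8, 434.1, 274.0] [[ 436. -115.   31.]
 [ 456. -107.   65.]
 [ 477. -100.   97.]]
top 0.49 [348.5, 274.4, 363.4, 297.3] [[ 441. -122.   30.]
 [ 465. -112.   60.]
 [ 486. -101.  102.]]
```

View pics/s4.png

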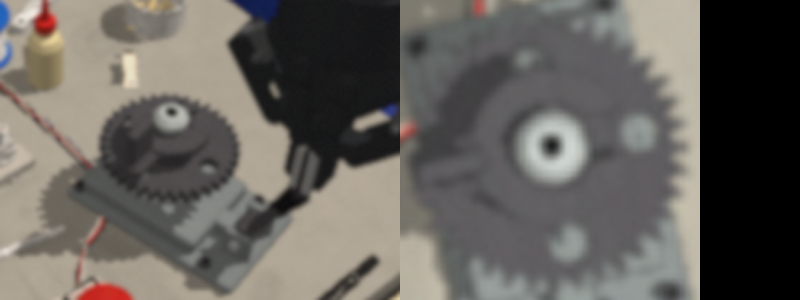

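Emit:
move_arm(hand=[1, 1, 1, 1, 1, 1, 1, 1], offset=[[-0.2, 0.15, 0], [-0.4, 0.3, 0], [-0.6, 0.457, 0.15], [-0.6, 0.457, 0.35], [-0.6, 0.457, 0.5], [-0.6, 0.457, 0.5], [-0.6, 0.457, 0.5], [-0.6, 0.457, 0.5]], turn=[[0, 0, 0], [0, 0, 0], [0, 0, 0], [0, 0, 0], [0, 0, 0], [0, 0, 0], [0, 0, 0], [0, 0, 0]])

```text
t: 44.75
ee_pos: [479.3, -109.7, 142.6]
tcp_rot: [[-0.216, 0.976, 0.003], [0.976, 0.216, -0.001], [-0.002, 0.003, -1.0]]
contact_force: [-0.8, 0.7, 0.5]
grip_width: -0.2
gripper_force: 0.0
```

Run:
```python
from plan import *
p,R=state(); D0=524.1-p[:2]@Y; v0=p[:2]@X; print('D',D0,'v',v0)
f=lambda ph:(84+66*np.cos(np.radians(ph))-14.5,26+66*np.sin(np.radians(ph)))
print('start',[round(x,3) for x in ((-209-v0)/150,(D0-f(77)[0])/150,(p[2]-f(77)[1])/150)])
b=f(77)
for ph in (71,65,58,51,45,38,31,25,19,13,9,6,4): a=f(ph); print(ph,round((b[0]-a[0])/150,3),round((b[1]-a[1])/150,3))
```

```text
t 44.75 p [ 479.3 -109.7  142.6] yang 12.5 z [ 0.003 -0.001 -1.   ] q [-0.4   0.12  1.83  0.    1.18 -0.62] F [-0.8  0.7  0.5] T [-0.05  0.02 -0.09] w -0.2 gf 0.0
D 80.0178028964279 v -210.5432958454286
start [np.float64(0.01), np.float64(-0.029), np.float64(0.349)]
71 -0.044 0.013
65 -0.087 0.03
58 -0.134 0.056
51 -0.178 0.087
45 -0.212 0.118
38 -0.248 0.158
31 -0.278 0.202
25 -0.3 0.243
19 -0.317 0.285
13 -0.33 0.33
9 -0.336 0.36
6 -0.339 0.383
4 -0.34 0.398
```

Emit:
move_arm(hand=[1, 1, 1, 1, 1, 1, 1, 1], offset=[[0.01, 0, 0.1], [0.01, 0, 0.2], [0.01, 0, 0.3], [0.01, -0.01, 0.349], [0.01, -0.02, 0.349], [0.01, -0.029, 0.349], [0.01, -0.029, 0.349], [0.01, -0.029, 0.349]], turn=[[0, 0, 0], [0, 0, 0], [0, 0, 0], [0, 0, 0], [0, 0, 0], [0, 0, 0], [0, 0, 0], [0, 0, 0]])

```text
t: 45.55
ee_pos: [473.8, -109.1, 89.6]
tcp_rot: [[-0.216, 0.976, 0.002], [0.976, 0.216, -0.001], [-0.001, 0.002, -1.0]]
contact_force: [0.1, -0.3, -0.5]
grip_width: 0.0
gripper_force: 0.0
```

Emit:
move_arm(hand=[1, 1, 1, 1, 1, 1, 1, 1], offset=[[0, -0.022, 0.006], [0, -0.044, 0.013], [0, -0.066, 0.021], [0, -0.087, 0.03], [0, -0.11, 0.043], [0, -0.134, 0.056], [0, -0.134, 0.056], [0, -0.134, 0.056]], turn=[[0, 0, 0], [0, 0, 0], [0, 0, 0], [0, 0, 0], [0, 0, 0], [0, 0, 0], [0, 0, 0], [0, 0, 0]])

```text
t: 46.35
ee_pos: [453.3, -113.4, 80.2]
tcp_rot: [[-0.216, 0.976, -0.0], [0.976, 0.216, -0.001], [-0.0, -0.0, -1.0]]
contact_force: [0.6, -0.4, 2.6]
grip_width: -0.1
gripper_force: 0.9
```

Run:
```python
from plan import *
p,R=state(); D0=524.1-p[:2]@Y; print('D',D0,'v',p[:2]@X)
```

```text
t 46.35 p [ 453.3 -113.4   80.2] yang 12.48 z [-0.    -0.001 -1.   ] q [-0.43  0.17  1.93 -0.    1.04 -0.65] F [ 0.6 -0.4  2.6] T [-0.04 -0.09 -0.02] w -0.1 gf 0.9
D 106.19968415934159 v -208.58900216094818
```

Emit:
move_arm(hand=[1, 1, 1, 1, 1, 1, 1, 1], offset=[[0, -0.022, 0.015], [0, -0.044, 0.031], [0, -0.078, 0.062], [0, -0.096, 0.08], [0, -0.114, 0.102], [0, -0.144, 0.146], [0, -0.166, 0.187], [0, -0.166, 0.187]], turn=[[0, 0, 0], [0, 0, 0], [0, 0, 0], [0, 0, 0], [0, 0, 0], [0, 0, 0], [0, 0, 0], [0, 0, 0]])

```text
t: 47.15
ee_pos: [428.1, -118.7, 51.4]
tcp_rot: [[-0.216, 0.976, -0.002], [0.976, 0.216, -0.0], [0.0, -0.002, -1.0]]
contact_force: [-0.5, -0.3, -0.1]
grip_width: -0.2
gripper_force: 0.0
```

Emit:
move_arm(hand=[1, 1, 1, 1, 1, 1, 1, 1], offset=[[0, -0.008, 0.02], [0, -0.017, 0.042], [0, -0.024, 0.064], [0, -0.03, 0.087], [0, -0.033, 0.1], [0, -0.036, 0.112], [0, -0.036, 0.117], [0, -0.036, 0.117]], turn=[[0, 0, 0], [0, 0, 0], [0, 0, 0], [0, 0, 0], [0, 0, 0], [0, 0, 0], [0, 0, 0], [0, 0, 0]])

```text
t: 47.95
ee_pos: [423.5, -119.6, 34.8]
tcp_rot: [[-0.216, 0.976, -0.001], [0.976, 0.216, 0.0], [0.0, -0.001, -1.0]]
contact_force: [-4.7, -0.9, 8.2]
grip_width: -0.0
gripper_force: 4.2
```

Run:
```python
from plan import *
p,R=state(); D0=524.1-p[:2]@Y; print('D',D0,'v',p[:2]@X)
```

```text
t 47.95 p [ 423.5 -119.6   34.8] yang 12.49 z [-0.001  0.    -1.   ] q [-0.47  0.2   2.02 -0.    0.92 -0.69] F [-4.7 -0.9  8.2] T [-0.23  0.84 -0.02] w -0.0 gf 4.2
D 136.64177753562473 v -208.2453287839122
```

Emit:
move_arm(hand=[1, 1, 1, 1, 1, 1, 1, 1], offset=[[0, 0, 0.008], [0, 0, 0.014], [0, 0, 0.02], [0, 0, 0.02], [0, 0, 0.02], [0, 0, 0.02], [0, 0, 0.02], [0, 0, 0.02]], turn=[[0, 0, 0], [0, 0, 0], [0, 0, 0], [0, 0, 0], [0, 0, 0], [0, 0, 0], [0, 0, 0], [0, 0, 0]])

```text
t: 48.75
ee_pos: [423.5, -119.7, 34.3]
tcp_rot: [[-0.217, 0.976, -0.003], [0.976, 0.217, 0.0], [0.001, -0.002, -1.0]]
contact_force: [-12.8, 1.7, 32.2]
grip_width: -0.1
gripper_force: 15.6
```

Run:
```python
from plan import *
p,R=state(); D0=524.1-p[:2]@Y; print('D',D0,'v',p[:2]@X)
```

```text
t 48.75 p [ 423.5 -119.7   34.3] yang 12.53 z [-0.003  0.    -1.   ] q [-0.47  0.2   2.02 -0.    0.92 -0.69] F [-12.8   1.7  32.2] T [0.31 2.24 0.01] w -0.1 gf 15.6
D 136.59020880565572 v -208.34853884149823
```

Hard stop reached at 32 N without further travel. Retreat upward, away, and check.

Emit:
move_arm(hand=[1, 1, 1, 1, 1, 1, 1, 1], offset=[[0, 0, -0.02], [0, 0, -0.1], [0, 0, -0.3], [0, 0, -0.6], [0, -0.2, -0.9], [0, -0.4, -1], [0, -0.4, -1], [0, -0.4, -1]], turn=[[0, 0, 0], [0, 0, 0], [0, 0, 0], [0, 0, 0], [0, 0, 0], [0, 0, 0], [0, 0, 0], [0, 0, 0]])

```text
t: 49.55
ee_pos: [365.7, -132.6, 182.2]
tcp_rot: [[-0.215, 0.977, 0.003], [0.977, 0.215, -0.001], [-0.001, 0.002, -1.0]]
contact_force: [-0.1, -0.2, -1.1]
grip_width: 0.0
gripper_force: 0.0
```

Run:
```python
from plan import *
p,R=state(); im=get_image("scene"); o=cv2.resize(im["color"][150:300,280:480,::-1],(400,300),interpolation=cv2.INTER_CUBIC)
im=get_image("top"); P,_=pts(im)
d=P[:,:2]-[559.2,-91.2]; D=-(d@Y); v=d@X
for r in (50,60,70,78): m=(abs(D-84-r)<4)&(abs(v)<5); print('lever r',r,np.median(P[m,2]).round(1))
m=np.hypot(*d.T)<9; print('head top',np.median(P[m,2]))
cv2.imwrite('pics/s5.png',np.hstack([o,ortho(im,(535,-95),90,80,300)]))
```

```text
t 49.55 p [ 365.7 -132.6  182.2] yang 12.42 z [ 0.003 -0.001 -1.   ] q [-0.57 -0.16  2.02  0.    1.28 -0.79] F [-0.1 -0.2 -1.1] T [0.03 0.06 0.04] w 0.0 gf 0.0
lever r 50 273.6
lever r 60 281.0
lever r 70 521.4
lever r 78 527.9
head top 102.63597648670948
```

View pics/s5.png

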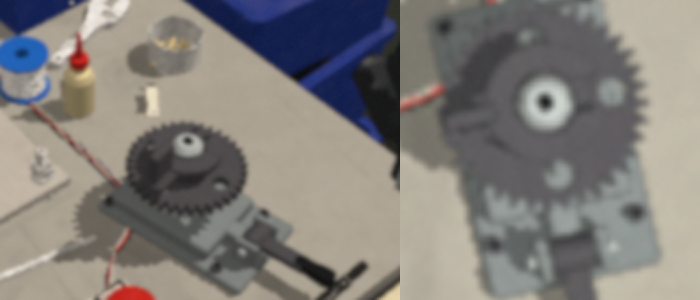

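```bash
python3 -c "
from rig import finish_job
print(finish_job())"
```

```text
the job is handed in; nothing more can be done
None
```

The stack is clamped and handed in at about 50 s: tall spacer, gear on the drive pin and lying flat, washer centred on the hub, lever at its stop. The short spacer and the other bench items were left alone, and the result of the judging is not shown.

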